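# Bin the offcuts from under the work light and hook the lid on the offcut box

## Robot

A 7-joint arm with a two-finger parallel gripper is mounted at the origin on the work surface. World frame = base frame: x ahead of the robot, y to its left, z up, the work surface at z = 0. Lengths are in m, angles in rad, forces in N, time in s.
With the tool pointing down it reaches from about 0.4 to 0.85 m from the base axis. Payload 4.5 kg.
Tool frame: the origin (TCP) lies midway between the tips of the shut fingers; the grasp point (between the pads) lies 19 mm behind it (r.hold_point_z is the distance from the TCP to the grasp point, in m); z points along the fingers, y is the direction in which the jaws open and shut (so a half turn about z gives the same grasp; the last joint's range is limited). The gripper opens to 88 mm and grips with 3 to 60 N. Pads are 18 mm wide; open, the fingers measure 123 mm over their backs; the gripper's body (75 mm by 187 mm) begins 45 mm behind the grasp point.
Start: joints at [-1.074, 0.689, -0.195, 1.565, 0.157, 0.902, -0.215], TCP at [0.279, 0.559, 0.215] pointing down, gripper open.
Joint ranges: [-3.01, 3.01], [-0.46, 2.08], [-1.47, 1.51], [0.13, 2.56], [-1, 4.14], [0.04, 2.09], [-2.66, 2.66]. Speed limits (rad/s): [2.57, 2.57, 3.14, 3.14, 3.14, 3.14, 3.14].

## Interface

Orientations are given as a unit quaternion [x, y, z, w].
In Python, from plant import r gives the robot as it stands. The module is installed in compiled form; this text tells all that it offers.
- The arm moves only by the tool move_arm, never from a script. Its arguments are lists of equal length, an entry for each row: "turn": the turn, a rotation vector about the tool's x, y, z in units of 2 pi rad (1.0 is 2 pi rad), a list of three; "dp": the shift along the tool's x, y, z in units of 2.5 cm (1.0 is 2.5 cm), a list of three; "jaw": the closure, from -1 (fully open) to 1 (shut), so that 0 is half open. In form: {"turn": [[wx, wy, wz], ...], "dp": [[x, y, z], ...], "jaw": [jaw, ...]}. A call has 1 to 10 rows; each row shifts and turns the commanded pose from where the row before left it, along the tool's axes as they then stand; what a row does not reach is not made up. A row lasts 1/12 s, in which the tool goes at most 41.7 mm and 7.16 degrees, less where a joint would pass 70% of its speed; a pose out of reach is approached as far as the arm can. A call with a number of a shift or a turn outside -1 to 1 is refused whole. A call with a gripper value outside its range is refused whole. The fingers move at their own pace and stop on an object; "newtons" is the grip in N (left out, the last holds). Time passes only in rows, so rows that do not move let the fingers close. It gives the time, the measured TCP pose, the force and the opening at its end, in the units of the state.
- r.get_state(): the state, without advancing time (a new reading comes with each control period).
- r.snapshot(name): name is "scene" or "top"; returns a dict with "frame" (400x640x3 uint8, blue, green, red), "mtx" (3x3 intrinsics, pixels), "origin" and "orientation" of the camera in the world. Camera axes: x right, y up, looking along -z (the intrinsics and any distortion apply to the point x, -y, -z); pixel columns grow to the right and rows downward; lengths in m; the calibration is good to about 2 mm. A picture is of the moment at which its call begins. There is no depth.
- r.finish_job(): hands the job in, once; it reports no verdict.
The state is a dict: "clock": time; "q": joint angles; "qd": joint speeds; "joint_torque": joint torques, N m; "tool_pos": TCP position; "eef_rot": TCP orientation; "contact_force": force on the tool from outside, world axes, zero at the start; "moment": the same for the moment, N m; "opening": opening from 0.0 (shut) to 1.0 (fully open).
Only numpy, scipy, OpenCV 4.12 (cv2) and the standard library are available. Lean on these libraries where they do the work, as an engineer would, in place of code of your own. Each camera call takes 0.05 s, during which the arm holds its last target.

## Task

Pick up the two wooden offcuts lying under the work-light bar and put them in the open plywood offcut box. Then close the box with its lid: hook the lid's two tongues under the steel lip on the box's right-hand side (the side towards the light), and swing the lid down until it lies flat on the rim inside the stop on the other side. Do not knock the light, leave everything else where it is, and let go at the end.

Things in the scene. Friction and masses are not known exactly. Their poses are not given: they have to be found in the camera images.
- light: work light: aluminium bar 420 long (its y), 38 wide (its x), 25 thick, underside 170 mm above the bench, on steel posts 20 x 20 at its y = +-200 mm with feet 60 x 50 x 10. Origin on the bench below the bar's middle. Fixed. The offcuts and a battery pack lie below it about 110 mm apart in y, in any order; a vertical gripper has no room over them: lean the tool to a side
- stepped_mid (a point): stepped offcut of pale wood: 90 long (its x), 42 wide (its y), 38 tall, except for the last 30 mm at its +x end, which are 22 tall. About 50 to 100 g. Point at the middle of its length and width, 19 mm above its underside; its x runs roughly to the robot's left.
- grooved_mid (a point): grooved offcut of pale wood: 104 long (its x), 36 wide (its y), 34 tall, with a groove 36 wide and 16 high across the middle of its underside. About 40 to 85 g. Point at the middle of its length and width, 17 mm above its underside; its x runs roughly to the robot's left.
- box: offcut box of 18 mm plywood, fixed to the bench: 184 (its x) by 190 (its y), rim 125 mm above the bench, inside 148 (x) by 154 (y), inner floor 10 mm above the bench. Origin on the bench under its centre, +x roughly to the robot's left. Lip on its right (-x) side, stop on its left (+x) side; lying flat between them, the lid has 8 mm of play along x, but it cannot be lowered in flat past the lip
- box_lip (a point): middle of the inner lower edge of the steel lip on the box's right-hand (-x) side: box x = -62 mm, 18 mm above the rim. The lip is 4 thick and runs the whole width; the slot below it is 22 deep, closed behind at box x = -84 mm. Axes as the box
- box_stop (a point): foot of the inner face of the upright stop on the box's left-hand (+x) rim: box x = +84 mm, at rim height. The stop is 10 mm high above the rim, 8 thick, whole width. Axes as the box
- lid: lid of the box, right way up on the bench, tongues roughly to the right: plywood plate 8 thick, 180 wide (its y), 160 long over all (its x), of which the -x end's 22 mm are two tongues 34 wide centred at y = +-55 mm. Origin at the middle of the overall length and width, on the underside. A wooden rib handle 20 thick (x), 90 long (y) and 36 high stands on the plate at x = +10 mm. Weighs 0.25 kg.
- lid_handle (a point): grasp point in the rib handle of the lid: lid x = +10 mm, y = 0, 30 mm above the lid's underside (the rib's top is 44 mm above it); axes as the lid.
- lid_tongues (a point): middle of the line joining the tongues' tips, on the lid's underside: lid x = -80 mm; axes as the lid.
- battery: black tool battery pack 78 x 56 x 58 mm tall that stands under the light beside the offcuts; not to be moved. Origin under its centre.
- glue: upright glue bottle, 60 diameter, 160 tall, beyond the box; not to be moved. Origin under its centre.
- screwjar: jar of screws, 72 diameter, 85 tall, at the right; not to be moved. Origin under its centre.
- sanding: cork sanding block 110 x 60 x 33 tall in the middle of the bench; not to be moved. Origin under its centre.
- tape: tape measure 75 x 45 x 40 tall at the far right; not to be moved. Origin under its centre.
- chisel: screwdriver 200 mm long lying between the light and the box, beyond the sanding block; not to be moved. Its x runs along it to the tip.
Not all that is in view belongs to the job. Leave any purple or red look-alike of the part that bears grooved_mid alone. Several things have the shape of the lid; the one meant has the colours described above.

How it is judged:
On the way:
1. both offcuts lie in the offcut box (x of stepped_mid in the frame of box between -0.074 and 0.074 m and y of stepped_mid in the frame of box between -0.077 and 0.077 m and z of stepped_mid in the frame of box between 0 and 0.115 m and x of grooved_mid in the frame of box between -0.074 and 0.074 m and y of grooved_mid in the frame of box between -0.077 and 0.077 m and z of grooved_mid in the frame of box between 0 and 0.115 m), for 0.2 s.
At the end, for the whole second after the job is handed in: Both offcuts are inside the box, below the rim; the lid lies at rest and level (within 0.06 rad) on the rim (within about 6 mm in height), turned less than 0.12 rad and off-centre sideways by less than 14 mm, with its tongue tips at least 6 mm under the steel lip; everything is released (all of step 1 and x of lid_tongues in the frame of box between -0.088 and -0.068 m and y of lid_tongues in the frame of box between -0.014 and 0.014 m and z of lid_tongues in the frame of box between 0.118 and 0.131 m and z of lid_handle in the frame of box between 0.15 and 0.161 m and angle between lid_tongues's own z axis and vertical below 0.06 rad and angle between the x axis of lid_tongues and the x axis of box, either way round below 0.12 rad and linear speed of lid below 0.02 m/s); the robot touches nothing.
It fails at once if a bystander (battery pack, glue, screw jar, sanding block, tape measure, screwdriver) is moved by more than 30 mm (distance of any of battery, glue, screwjar, sanding, tape, chisel from where it was at the start of the episode above 0.03 m).
It fails at once if the work light is knocked with more than 15 N (contact force between any of the arm, the fingers, stepped, grooved, lid and light above 15 N).
It also fails if it takes over 72 s, if anything falls off the work surface, if the arm or the gripper's body presses on something with over 40 N, if the wrist force passes 120 N, or if a joint passes its speed limit or range.

## Working session

There is one attempt and no reset: what is moved stays moved. The work goes in short steps, Python scripts to look and compute and a tool call to move; the robot and the scene stay as the last step left them, time stands still between calls to the robot, and variables do not carry over. Pictures are saved under pics/ and viewed, and the job is handed in when it is done.

Besides the shell and the picture viewer there is one more tool, called in YAML: its name, and indented under it one key for each argument. move_arm: Moves the arm, as the interface text tells. Shifts and turns lie within -1 to 1; 1 stands for 2.5 cm of shift or 2 pi rad of turn. Its arguments: {"type":"object","properties":{"turn":{"type":"array","items":{"type":"array","items":{"type":"number","minimum":-1,"maximum":1}}},"dp":{"type":"array","items":{"type":"array","items":{"type":"number","minimum":-1,"maximum":1}}},"jaw":{"type":"array","items":{"type":"number"}},"newtons":{"type":"number"}},"required":["turn","dp","jaw"]}

```bash
mkdir -p pics; cat > h.py <<'E'
import numpy as np,cv2
from scipy.spatial.transform import Rotation as R
from plant import r
def cam(n,f):
    s=r.snapshot(n); cv2.imwrite('pics/'+f+'.png',s['frame']); np.savez('pics/'+f+'.npz',**{k:np.array(v) for k,v in s.items()}); return s
def load(f): return np.load('pics/'+f+'.npz')
def ray(s,uv):
    K=np.array(s['mtx']); d=np.linalg.inv(K)@np.array([uv[0],uv[1],1.]); d=d*[1,-1,-1]
    q=np.array(s['orientation']); M=R.from_quat(q).as_matrix() if q.size==4 else q
    return np.array(s['origin']),M@d
def onz(s,uv,z):
    o,d=ray(s,uv); return o+d*(z-o[2])/d[2]
def tri(s1,a,s2,b):
    o1,d1=ray(s1,a);o2,d2=ray(s2,b);d1=d1/np.linalg.norm(d1);d2=d2/np.linalg.norm(d2)
    t=np.linalg.lstsq(np.c_[d1,-d2],o2-o1,rcond=None)[0]
    p,q=o1+t[0]*d1,o2+t[1]*d2
    return (p+q)/2,np.linalg.norm(p-q)
def proj(s,P):
    q=np.array(s['orientation']); M=R.from_quat(q).as_matrix() if q.size==4 else q
    c=M.T@(np.array(P)-s['origin'])*[1,-1,-1]; u=np.array(s['mtx'])@c; return u[:2]/u[2]
E
python3 - <<'E'
from h import *
for n in('scene','top'):
    s=cam(n,n+'0'); print(n,s['mtx'],s['origin'],s['orientation'],[k for k in s])
print(r.get_state(), r.hold_point_z)
E
```

```text
scene [[496.57267251   0.         313.44180971]
 [  0.         496.57267251 199.12496171]
 [  0.           0.           1.        ]] [ 1.44613227 -0.43402699  1.24227074] [0.29623566 0.20189815 0.52217257 0.77383291] ['frame', 'mtx', 'origin', 'orientation']
top [[466.32267055   0.         315.260102  ]
 [  0.         466.32267055 203.52733311]
 [  0.           0.           1.        ]] [ 0.32134156 -0.03645939  1.31600547] [-0.0380629   0.04967553  0.71185598 -0.69953172] ['frame', 'mtx', 'origin', 'orientation']
{'clock': 0.1, 'q': array([-1.07422379,  0.68989622, -0.19449503,  1.566241  ,  0.15725806,
        0.90250172, -0.21506711]), 'qd': array([-0.00083859, -0.00171406, -0.00040479, -0.00322768,  0.00070233,
        0.00069612,  0.00085888]), 'joint_torque': array([-3.48298483e-03, -5.28497386e+01, -1.27144977e+00, -1.53839368e+01,
       -5.25202369e-02,  1.96349443e-03,  2.96630799e-05]), 'tool_pos': array([0.27879071, 0.55869158, 0.21429179]), 'eef_rot': array([ 2.29295856e-01,  9.73356420e-01, -8.19271776e-04, -1.38833275e-04]), 'contact_force': array([-0.26479072, -0.11592264,  0.37795982]), 'moment': array([ 0.01105231, -0.04389367,  0.09450384]), 'opening': 0.9994182451982188} 0.0187
```

View pics/scene0.png

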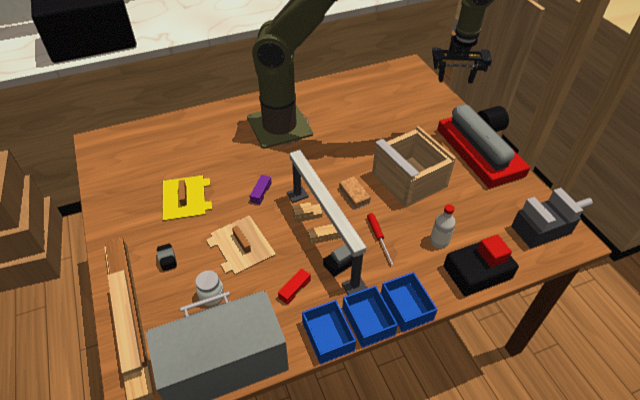

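View pics/top0.png

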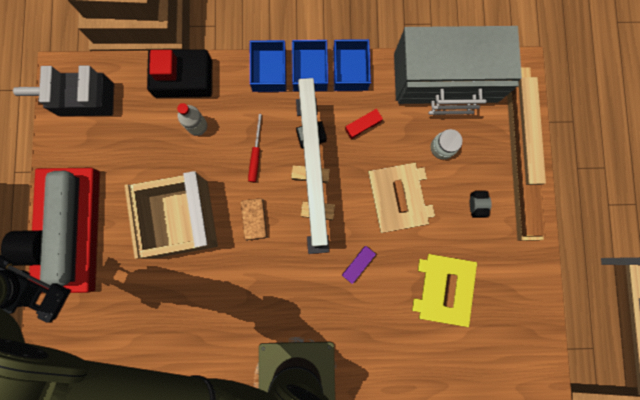

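```bash
python3 - <<'E'
from h import *
for f,n,(x0,y0,w,h) in (('top0','a',(230,70,110,190)),('scene0','b',(270,140,110,160)),('top0','c',(115,160,110,110)),('scene0','d',(365,120,100,90)),('top0','e',(355,155,90,85)),('scene0','f',(200,210,80,70))):
    im=load(f)['frame'][y0:y0+h,x0:x0+w]; k=min(800//w,600//h); k=min(k,6)
    cv2.imwrite('pics/z_%s.png'%n,cv2.resize(im,None,fx=k,fy=k,interpolation=cv2.INTER_CUBIC)); print(n,k)
E
```

```text
a 3
b 3
c 5
d 6
e 6
f 6
```

View pics/z_a.png

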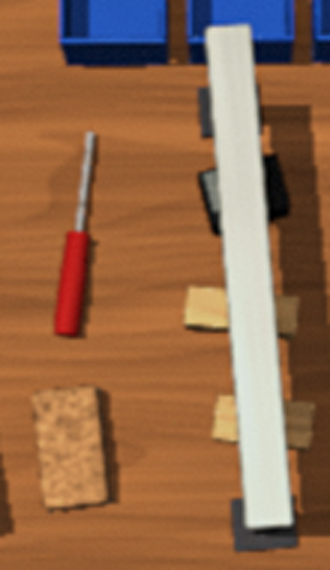

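View pics/z_b.png

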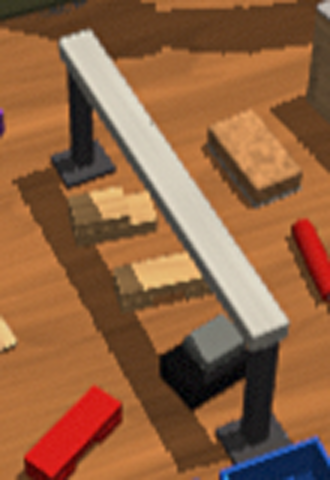

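View pics/z_c.png

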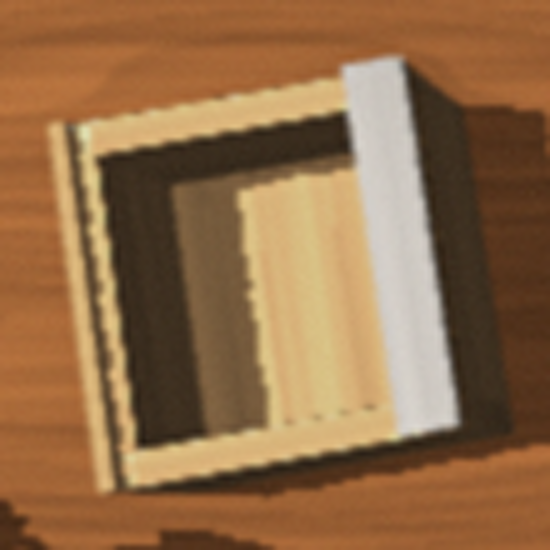

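View pics/z_d.png

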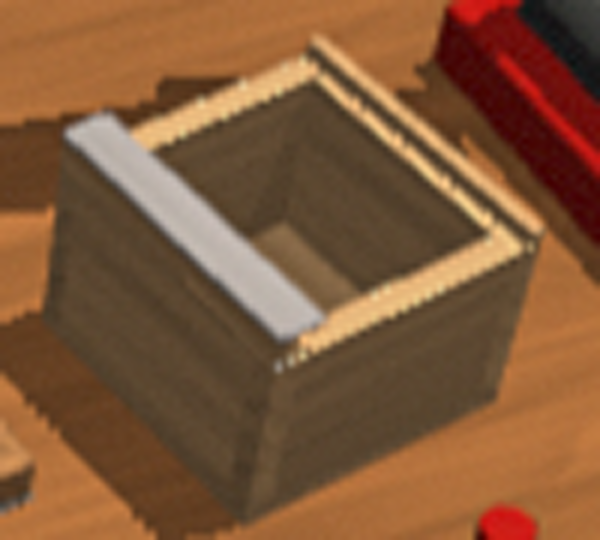

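View pics/z_e.png

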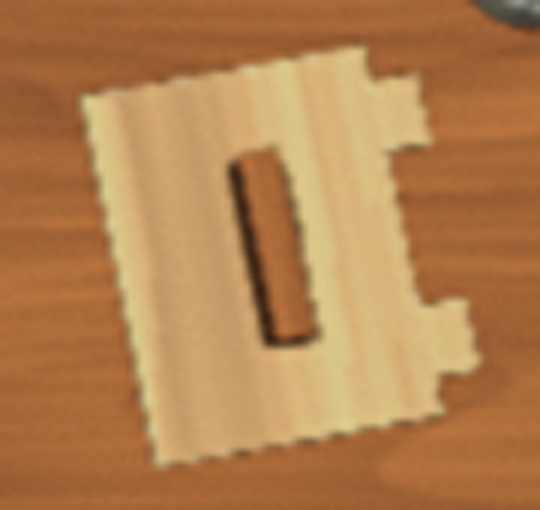

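View pics/z_f.png

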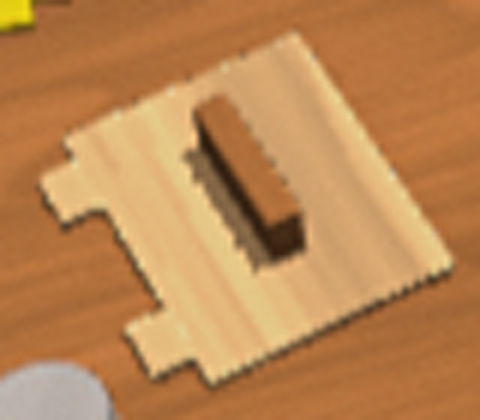

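```bash
python3 - <<'E'
from h import *
for f,n,(x0,y0,w,h) in (('scene0','g',(280,195,75,80)),('top0','h',(280,150,70,80))):
    im=load(f)['frame'][y0:y0+h,x0:x0+w]; k=7
    im=np.clip(im.astype(float)*1.3,0,255).astype('uint8')
    cv2.imwrite('pics/z_%s.png'%n,cv2.resize(im,None,fx=k,fy=k,interpolation=cv2.INTER_CUBIC)); print(n,k)
E
```

```text
g 7
h 7
```

View pics/z_g.png

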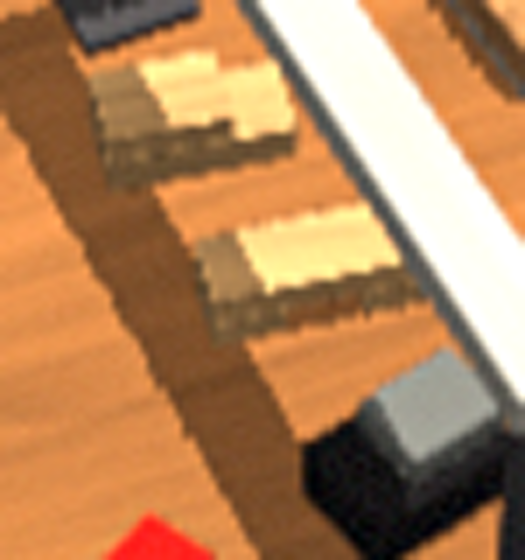

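View pics/z_h.png

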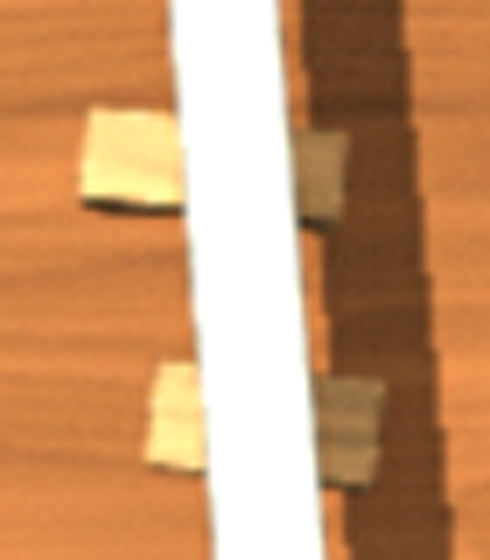

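```bash
cat > m.py <<'E'
from h import *
S=load('scene0');T=load('top0')
def Z(off,k,p): return (np.array(off)+(np.array(p)+.5)/k-.5)
tg=lambda p:Z((280,195),7,p); th=lambda p:Z((280,150),7,p)
tc=lambda p:Z((115,160),5,p); sd=lambda p:Z((365,120),6,p)
te=lambda p:Z((355,155),6,p); sf=lambda p:Z((200,210),6,p)
ta=lambda p:Z((230,70),3,p); sb=lambda p:Z((270,140),3,p)
E
python3 - <<'E'
from m import *
def p(n,a,b):
    P,e=tri(T,a,S,b); print(n,P.round(4),'err',round(e,4))
p('step -x far?',th((385,380)),tg((105,143)) )
p('step -x a',th((385,380)),tg((105,140)))
p('step -x b',th((372,487)),tg((92,75)))
p('step +x a',th((160,362)),tg((297,135)))
p('step +x b',th((147,462)),tg((275,60)))
p('grv -x a',th((348,132)),tg((215,303)))
p('grv -x b',th((340,222)),tg((197,238)))
for n,a,z in (('s -x a',(385,380),.038),('s -x b',(372,487),.038),('s +x a',(160,362),.022),('s +x b',(147,462),.022),('g -x a',(348,132),.034),('g -x b',(340,222),.034),('g +x a',(90,108),.034),('g +x b',(80,200),.034)):
    print(n,onz(T,th(a),z).round(4))
# bar ends
p('bar far L',ta((207,27)),sb((285,325)))
p('bar near R',ta((292,518)),sb((62,40)))
p('bar near L',ta((247,525)),sb((90,32)))
p('bar far R',ta((250,27)),sb((252,340)))
# box
p('lip far outer',tc((405,57)),sd((290,335)))
p('lip far inner',tc((342,65)),sd((322,318)))
p('lip near inner',tc((398,437)),sd((110,115)))
p('lip near outer',tc((460,425)),sd((68,130)))
p('stop far outer',tc((50,122)),sd((543,232)))
p('stop near outer',tc((98,490)),sd((315,38)))
# lid
p('lid +x far',te((83,97)),sf((452,265)))
p('lid +x near',te((157,465)),sf((295,33)))
p('lid -x far',te((365,47)),sf((212,383)))
p('lid -x near',te((442,412)),sf((68,140)))
p('tong far a',te((415,76)),sf((153,377)))
p('tong far b',te((430,143)),sf((128,330)))
p('tong near a',te((465,300)),sf((65,225)))
p('tong near b',te((478,365)),sf((40,183)))
p('rib far -x',te((276,147)),sf((272,222)))
p('rib near -x',te((318,333)),sf((197,103)))
p('rib near +x',te((278,343)),sf((222,97)))
p('rib far +x',te((238,157)),sf((300,210)))
E
```

```text
step -x far? [ 0.4787 -0.1129  0.0379] err 0.0012
step -x a [ 0.4785 -0.1127  0.0397] err 0.0011
step -x b [ 0.4369 -0.1054  0.0373] err 0.0019
step +x a [ 0.4902 -0.0236  0.0165] err 0.0004
step +x b [ 0.4493 -0.0179  0.0236] err 0.0003
grv -x a [ 0.5794 -0.1     0.0344] err 0.0002
grv -x b [ 0.5432 -0.0951  0.0354] err 0.002
s -x a [ 0.4789 -0.1123  0.038 ]
s -x b [ 0.4366 -0.1062  0.038 ]
s +x a [ 0.4896 -0.0235  0.022 ]
s +x b [ 0.4495 -0.0177  0.022 ]
g -x a [ 0.5795 -0.1001  0.034 ]
g -x b [ 0.5431 -0.0961  0.034 ]
g +x a [0.5908 0.0028 0.034 ]
g +x b [0.5536 0.0073 0.034 ]
bar far L [ 0.7774 -0.0222  0.1921] err 0.0038
bar near R [ 0.367  -0.0815  0.1981] err 0.002
bar near L [ 0.3618 -0.0471  0.193 ] err 0.0012
bar far R [ 0.7789 -0.0565  0.1892] err 0.0
lip far outer [0.556  0.2477 0.1505] err 0.007
lip far inner [0.5507 0.2752 0.1492] err 0.0025
lip near inner [0.3633 0.2471 0.1452] err 0.0011
lip near outer [0.369  0.2167 0.1486] err 0.0033
stop far outer [0.5265 0.4272 0.1351] err 0.0014
stop near outer [0.3391 0.3957 0.1361] err 0.0041
lid +x far [ 0.5762 -0.214   0.0069] err 0.0015
lid +x near [ 0.4001 -0.243   0.009 ] err 0.0021
lid -x far [ 0.5989 -0.3482  0.0074] err 0.0018
lid -x near [ 0.4234 -0.3767  0.007 ] err 0.0018
tong far a [ 0.5843 -0.373   0.0062] err 0.0006
tong far b [ 0.5519 -0.378   0.0059] err 0.0009
tong near a [ 0.4763 -0.3912  0.0057] err 0.0007
tong near b [ 0.4451 -0.3962  0.0057] err 0.0002
rib far -x [ 0.5442 -0.2964  0.0452] err 0.0006
rib near -x [ 0.4575 -0.3111  0.0467] err 0.0019
rib near +x [ 0.4535 -0.2957  0.0396] err 0.0015
rib far +x [ 0.5402 -0.2801  0.0418] err 0.0011
```

```bash
python3 - <<'E'
from m import *
def p(n,a,b):
    P,e=tri(T,a,S,b); print(n,P.round(4),'err',round(e,4))
for q in ((200,180),(215,235),(268,155),(288,215)): print('bat top58',onz(T,ta(q),.058).round(3),'z0',onz(T,ta(q),0).round(3))
for q in ((362,400),(303,450),(370,550),(445,350),(500,410),(405,460)): print('scene bat',onz(S,tg(q),.058).round(3),onz(S,tg(q),0).round(3))
for q in ((35,392),(98,388),(107,500),(45,508)): print('sand',onz(T,ta(q),.033).round(3))
for q in ((68,335),(92,132)): print('chisel',onz(T,ta(q),.01).round(3))
for q in ((233,550),(297,545),(235,500)): print('foot',onz(T,ta(q),.01).round(3))
E
```

```text
bat top58 [ 0.685 -0.01   0.058] z0 [ 0.702 -0.009  0.   ]
bat top58 [ 0.633 -0.023  0.058] z0 [ 0.648 -0.022  0.   ]
bat top58 [ 0.708 -0.073  0.058] z0 [ 0.726 -0.075  0.   ]
bat top58 [ 0.651 -0.091  0.058] z0 [ 0.666 -0.093  0.   ]
scene bat [ 0.667 -0.068  0.058] [ 0.629 -0.05   0.   ]
scene bat [ 0.681 -0.101  0.058] [ 0.644 -0.085  0.   ]
scene bat [ 0.737 -0.095  0.058] [ 0.702 -0.078  0.   ]
scene bat [ 0.656 -0.025  0.058] [ 0.618 -0.005  0.   ]
scene bat [ 0.693 -0.017  0.058] [0.656 0.004 0.   ]
scene bat [ 0.702 -0.064  0.058] [ 0.665 -0.046  0.   ]
sand [0.494 0.145 0.033]
sand [0.496 0.087 0.033]
sand [0.393 0.08  0.033]
sand [0.387 0.136 0.033]
chisel [0.55  0.118 0.01 ]
chisel [0.748 0.094 0.01 ]
foot [ 0.346 -0.035  0.01 ]
foot [ 0.349 -0.094  0.01 ]
foot [ 0.392 -0.037  0.01 ]
```

```bash
cat >> h.py <<'E'
def orient(ydeg,lean=0):
    """tool y horizontal at heading ydeg (deg), tool z down then turned by lean deg about tool y"""
    a=np.radians(ydeg); y=np.array([np.cos(a),np.sin(a),0]); z=np.array([0,0,-1.]); x=np.cross(y,z)
    return R.from_matrix(np.c_[x,y,z])*R.from_rotvec([0,np.radians(lean),0])
def plan(segs,st=None,dec=2):
    """segs: (pos of TCP, Rot, n rows or None)"""
    s=r.get_state(); p=np.array(s['tool_pos']) ; q=R.from_quat(s['eef_rot'])
    if st: p,q=st
    rows=[]
    for P,Q,n in segs:
        rv=(q.inv()*Q).as_rotvec(); d=np.linalg.norm(np.array(P)-p)
        if n is None: n=int(np.ceil(max(d/.0245,np.linalg.norm(rv)/np.radians(7.0),1)))
        t=np.round(rv/n/2/np.pi,4)
        for i in range(n):
            dp=np.round(q.inv().apply((np.array(P)-p)/(n-i))/.025,dec); 
            p=p+q.apply(dp*.025); q=q*R.from_rotvec(t*2*np.pi); rows.append((t,dp))
    for i in range(0,len(rows),10):
        b=rows[i:i+10]
        print('turn',[x[0].tolist() for x in b]); print('dp  ',[x[1].tolist() for x in b]); 
    print('end',p.round(4),'rows',len(rows))
def tcp(g,Q,h=.0187): return np.array(g)+Q.apply([0,0,h])
E
python3 - <<'E'
from h import *
d=np.array([np.cos(np.radians(82.5)),np.sin(np.radians(82.5)),0])
Q=orient(-7.5,-40); g=np.array([.4637,-.0649,.025])+.012*d
t=tcp(g,Q); z=Q.apply([0,0,1]); print(z,t)
pre=t-.13*z; print(pre)
plan([([.44,.22,.24],orient(-7.5),None),(pre,Q,None)])
E
```

```text
[-0.08390062 -0.63728847 -0.76604444] [ 0.46369737 -0.06491996  0.01067497]
[0.47460445 0.01792755 0.11026075]
turn [[-0.0, 0.0, 0.0123], [-0.0, 0.0, 0.0123], [-0.0, 0.0, 0.0123], [-0.0, 0.0, 0.0123], [-0.0, 0.0, 0.0123], [-0.0, 0.0, 0.0123], [-0.0, 0.0, 0.0123], [-0.0, 0.0, 0.0123], [-0.0, 0.0, 0.0123], [-0.0, 0.0, 0.0123]]
dp   [[-0.74, -0.58, -0.06], [-0.78, -0.52, -0.06], [-0.82, -0.46, -0.06], [-0.85, -0.39, -0.06], [-0.88, -0.33, -0.06], [-0.9, -0.26, -0.06], [-0.92, -0.19, -0.07], [-0.93, -0.11, -0.06], [-0.94, -0.04, -0.07], [-0.94, 0.03, -0.06]]
turn [[-0.0, 0.0, 0.0123], [-0.0, 0.0, 0.0123], [-0.0, 0.0, 0.0123], [-0.0, 0.0, 0.0123], [-0.0, 0.0, 0.0123], [-0.0, 0.0, 0.0123], [0.0, -0.0111, 0.0], [0.0, -0.0111, 0.0], [0.0, -0.0111, 0.0], [0.0, -0.0111, 0.0]]
dp   [[-0.93, 0.1, -0.07], [-0.92, 0.17, -0.06], [-0.9, 0.25, -0.07], [-0.88, 0.31, -0.06], [-0.86, 0.38, -0.07], [-0.82, 0.45, -0.06], [-0.78, 0.24, 0.52], [-0.75, 0.24, 0.57], [-0.7, 0.24, 0.62], [-0.66, 0.24, 0.67]]
turn [[0.0, -0.0111, 0.0], [0.0, -0.0111, 0.0], [0.0, -0.0111, 0.0], [0.0, -0.0111, 0.0], [0.0, -0.0111, 0.0], [0.0, -0.0111, 0.0]]
dp   [[-0.61, 0.24, 0.72], [-0.56, 0.24, 0.76], [-0.5, 0.24, 0.79], [-0.45, 0.24, 0.83], [-0.39, 0.25, 0.86], [-0.33, 0.24, 0.88]]
end [0.4745 0.0179 0.1102] rows 26
```

move_arm:
  turn:
    - [0,0,0.0123]
    - [0,0,0.0123]
    - [0,0,0.0123]
    - [0,0,0.0123]
    - [0,0,0.0123]
    - [0,0,0.0123]
    - [0,0,0.0123]
    - [0,0,0.0123]
    - [0,0,0.0123]
    - [0,0,0.0123]
  dp:
    - [-0.74,-0.58,-0.06]
    - [-0.78,-0.52,-0.06]
    - [-0.82,-0.46,-0.06]
    - [-0.85,-0.39,-0.06]
    - [-0.88,-0.33,-0.06]
    - [-0.9,-0.26,-0.06]
    - [-0.92,-0.19,-0.07]
    - [-0.93,-0.11,-0.06]
    - [-0.94,-0.04,-0.07]
    - [-0.94,0.03,-0.06]
  jaw: [-0.4,-0.4,-0.4,-0.4,-0.4,-0.4,-0.4,-0.4,-0.4,-0.4]
  newtons: 25

```text
clock: 0.93
tool_pos: [0.3799, 0.3461, 0.2304]
eef_rot: [0.581, 0.814, -0.0, -0.0]
contact_force: [-0.2, 0.8, -0.1]
opening: 0.701
```

move_arm:
  turn:
    - [0,0,0.0123]
    - [0,0,0.0123]
    - [0,0,0.0123]
    - [0,0,0.0123]
    - [0,0,0.0123]
    - [0,0,0.0123]
    - [0,-0.0111,0]
    - [0,-0.0111,0]
    - [0,-0.0111,0]
    - [0,-0.0111,0]
  dp:
    - [-0.93,0.1,-0.07]
    - [-0.92,0.17,-0.06]
    - [-0.9,0.25,-0.07]
    - [-0.88,0.31,-0.06]
    - [-0.86,0.38,-0.07]
    - [-0.82,0.45,-0.06]
    - [-0.78,0.24,0.52]
    - [-0.75,0.24,0.57]
    - [-0.7,0.24,0.62]
    - [-0.66,0.24,0.67]
  jaw: [-0.4,-0.4,-0.4,-0.4,-0.4,-0.4,-0.4,-0.4,-0.4,-0.4]

```text
clock: 1.77
tool_pos: [0.4542, 0.139, 0.1882]
eef_rot: [0.744, 0.654, -0.105, 0.093]
contact_force: [1.1, 0.8, -0.5]
opening: 0.699
```

move_arm:
  turn:
    - [0,-0.0111,0]
    - [0,-0.0111,0]
    - [0,-0.0111,0]
    - [0,-0.0111,0]
    - [0,-0.0111,0]
    - [0,-0.0111,0]
    - [0,0,0]
  dp:
    - [-0.61,0.24,0.72]
    - [-0.56,0.24,0.76]
    - [-0.5,0.24,0.79]
    - [-0.45,0.24,0.83]
    - [-0.39,0.25,0.86]
    - [-0.33,0.24,0.88]
    - [0,0,0]
  jaw: [-0.4,-0.4,-0.4,-0.4,-0.4,-0.4,-0.4]

```text
clock: 2.35
tool_pos: [0.4732, 0.0174, 0.1067]
eef_rot: [0.704, 0.621, -0.261, 0.226]
contact_force: [-0.0, 0.6, -0.4]
opening: 0.702
```

```bash
python3 - <<'E'
from h import *
d=np.array([np.cos(np.radians(82.5)),np.sin(np.radians(82.5)),0])
Q=orient(-7.5,-40); g=np.array([.4637,-.0649,.025])+.012*d
t=tcp(g,Q)
s=r.get_state();print(s['tool_pos'],s['q'],(Q.inv()*R.from_quat(s['eef_rot'])).as_rotvec())
plan([(t,Q,8)])
cam('scene','s1');cam('top','t1')
E
```

```text
[0.47320724 0.01738151 0.10674058] [-0.79760263  0.96716346  0.47489699  1.91554933  0.28656358  0.74493716
 -0.81069899] [ 0.00209661 -0.00632182 -0.00615252]
turn [[-0.0, 0.0001, 0.0001], [-0.0, 0.0001, 0.0001], [-0.0, 0.0001, 0.0001], [-0.0, 0.0001, 0.0001], [-0.0, 0.0001, 0.0001], [-0.0, 0.0001, 0.0001], [-0.0, 0.0001, 0.0001], [-0.0, 0.0001, 0.0001]]
dp   [[-0.0, 0.01, 0.63], [-0.01, 0.01, 0.63], [-0.01, 0.01, 0.64], [-0.0, 0.01, 0.63], [-0.01, 0.01, 0.64], [-0.01, 0.0, 0.63], [-0.0, 0.01, 0.64], [-0.01, 0.0, 0.63]]
end [ 0.4636 -0.0649  0.0108] rows 8
```

View pics/s1.png

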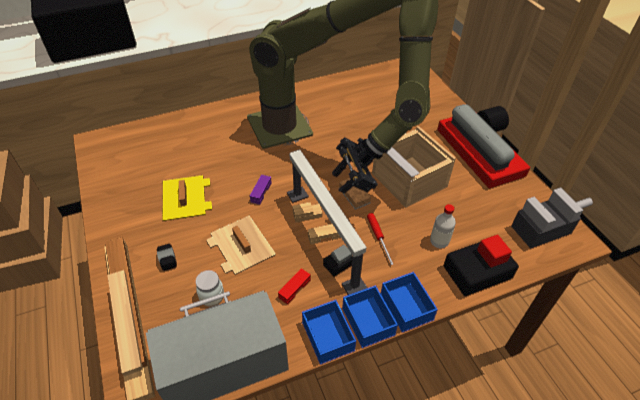

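move_arm:
  turn:
    - [0,0.0001,0.0001]
    - [0,0.0001,0.0001]
    - [0,0.0001,0.0001]
    - [0,0.0001,0.0001]
    - [0,0.0001,0.0001]
    - [0,0.0001,0.0001]
    - [0,0.0001,0.0001]
    - [0,0.0001,0.0001]
  dp:
    - [0,0.01,0.65]
    - [-0.01,0.01,0.65]
    - [-0.01,0.01,0.65]
    - [0,0.01,0.65]
    - [-0.01,0.01,0.65]
    - [-0.01,0,0.65]
    - [0,0.01,0.6]
    - [-0.01,0,0.5]
  jaw: [-0.4,-0.4,-0.4,-0.4,-0.4,-0.4,-0.4,-0.4]

```text
clock: 3.12
tool_pos: [0.4668, -0.0613, 0.0157]
eef_rot: [0.709, 0.619, -0.252, 0.224]
contact_force: [0.9, 0.7, 0.1]
opening: 0.704
```

```bash
python3 - <<'E'
from h import *
s=r.get_state();print(s['tool_pos'],s['contact_force'])
s=cam('scene','s2')
cv2.imwrite('pics/s2z.png',cv2.resize(s['frame'][130:300,250:430],None,fx=3.5,fy=3.5,interpolation=cv2.INTER_CUBIC))
E
```

```text
[ 0.46678626 -0.06133542  0.01566773] [0.85067293 0.72642382 0.07820425]
```

View pics/s2z.png

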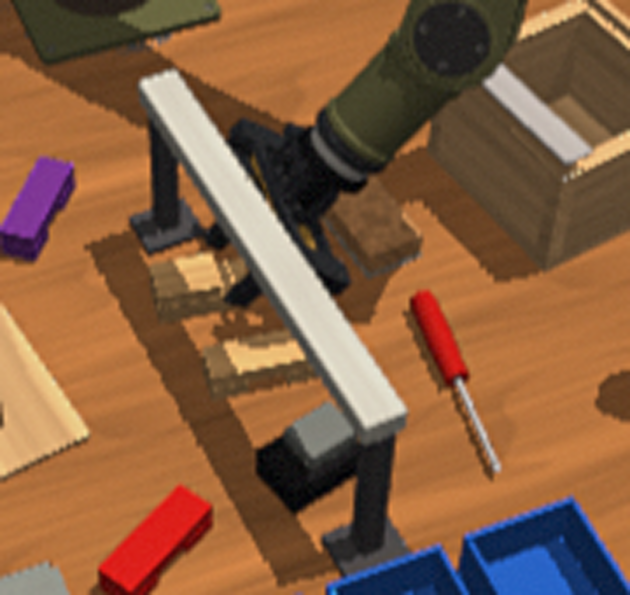

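move_arm:
  turn:
    - [0,0,0]
    - [0,0,0]
    - [0,0,0]
    - [0,0,0]
    - [0,0,0]
  dp:
    - [0,0,0]
    - [0,0,0]
    - [0,0,0]
    - [0,0,0]
    - [0,0,0]
  jaw: [0.6,0.6,0.6,0.6,0.6]
  newtons: 25

```text
clock: 3.58
tool_pos: [0.4662, -0.0612, 0.0155]
eef_rot: [0.708, 0.62, -0.254, 0.225]
contact_force: [-0.4, 0.5, 0.8]
opening: 0.344
```

```bash
python3 - <<'E'
from h import *
s=r.get_state();print(s['tool_pos'],s['contact_force'],s['opening'])
s=cam('scene','s3')
cv2.imwrite('pics/s3z.png',cv2.resize(s['frame'][180:250,280:370],None,fx=7,fy=7,interpolation=cv2.INTER_CUBIC))
s=cam('top','t3')
cv2.imwrite('pics/t3z.png',cv2.resize(s['frame'][140:270,240:360],None,fx=4,fy=4,interpolation=cv2.INTER_CUBIC))
print(r.get_state()['opening'])
E
```

```text
[ 0.46623668 -0.06120268  0.01552443] [-0.40434405  0.47142676  0.84187133] 0.34365263107180816
0.25301873318102164
```

View pics/s3z.png

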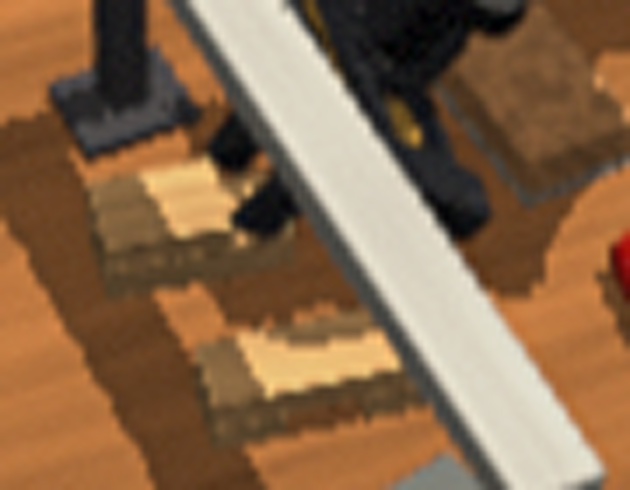

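View pics/t3z.png

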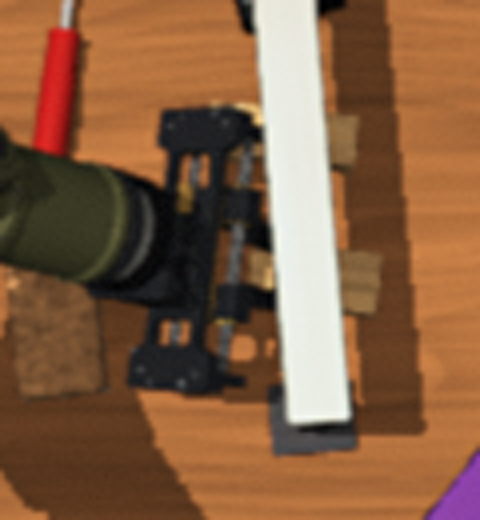

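```bash
python3 - <<'E'
from h import *
s=r.get_state();S=load('s3');p=s['tool_pos'];q=R.from_quat(s['eef_rot'])
for w in (-.02,0,.02):
  for b in (0,-.019,-.04):
    P=p+q.apply([0,w,b]); u=proj(S,P); print(w,b,P.round(3),((u-[280,180])*7).round(0),((proj(load('t3'),P)-[240,140])*4).round(0))
print(s['opening'])
E
```

```text
-0.02 0 [ 0.446 -0.059  0.015] [189. 194.] [301. 307.]
-0.02 -0.019 [ 0.448 -0.047  0.03 ] [214. 168.] [284. 303.]
-0.02 -0.04 [ 0.449 -0.034  0.046] [241. 140.] [265. 299.]
0 0 [ 0.466 -0.062  0.015] [199. 225.] [305. 279.]
0 -0.019 [ 0.468 -0.049  0.03 ] [224. 200.] [288. 274.]
0 -0.04 [ 0.469 -0.036  0.046] [252. 171.] [268. 270.]
0.02 0 [ 0.486 -0.064  0.015] [209. 257.] [308. 251.]
0.02 -0.019 [ 0.487 -0.052  0.03 ] [235. 231.] [291. 246.]
0.02 -0.04 [ 0.489 -0.039  0.046] [263. 203.] [272. 241.]
0.25301873318102164
```

```bash
python3 - <<'E'
from h import *
p=np.array([.46678,-.06134,.01567]);q=R.from_quat([.709,.619,-.252,.224])
for w in (-.031,.031):
  for b in (0,-.01,-.019):
    print('s2',w,b,((proj(load('s2'),p+q.apply([0,w,b]))-[250,130])*3.5).round(0))
p=np.array([.47321,.01738,.10674]);q=R.from_quat([.704,.621,-.261,.226])
for n,o in (('s1',(330,120)),('t1',(230,120))):
  S=load(n)
  for w in (-.031,.031):
    for b in (0,-.019): print(n,w,b,((proj(S,p+q.apply([0,w,b]))-o)*6).round(0))
  cv2.imwrite('pics/%sz.png'%n,cv2.resize(S['frame'][o[1]:o[1]+95,o[0]:o[0]+120],None,fx=6,fy=6,interpolation=cv2.INTER_CUBIC))
E
```

```text
s2 -0.031 0 [197. 264.]
s2 -0.031 -0.01 [203. 257.]
s2 -0.031 -0.019 [209. 251.]
s2 0.031 0 [213. 313.]
s2 0.031 -0.01 [220. 306.]
s2 0.031 -0.019 [226. 300.]
s1 -0.031 0 [ -2. 365.]
s1 -0.031 -0.019 [ 21. 342.]
s1 0.031 0 [ 30. 449.]
s1 0.031 -0.019 [ 54. 425.]
t1 -0.031 0 [331. 572.]
t1 -0.031 -0.019 [300. 565.]
t1 0.031 0 [347. 431.]
t1 0.031 -0.019 [317. 423.]
```

View pics/s1z.png

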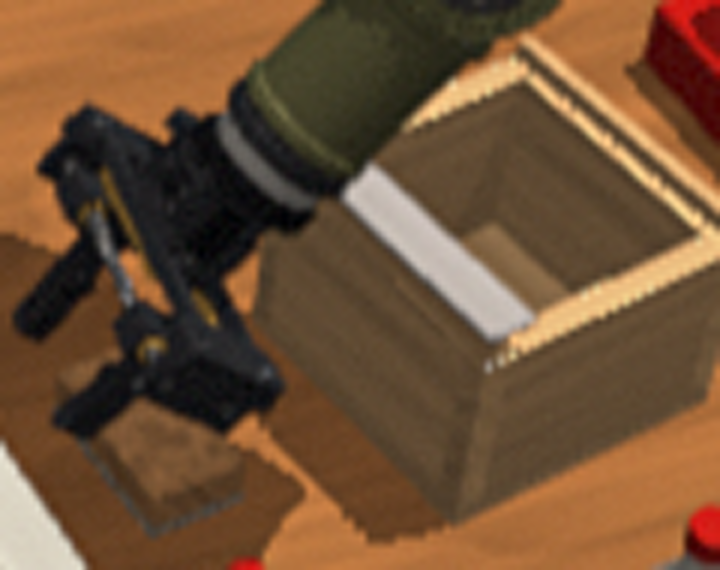

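View pics/t1z.png

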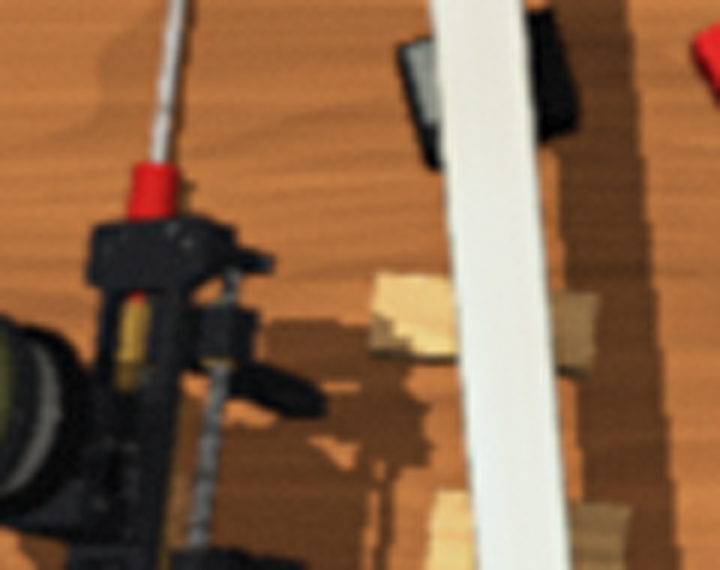

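```bash
python3 - <<'E'
from h import *
p=np.array([0.27879071, 0.55869158, 0.21429179]);q=R.from_quat([ 2.29295856e-01,  9.73356420e-01,0,0])
for n,o in (('scene0',(420,20)),('top0',(0,240))):
  S=load(n)
  for w in (-.044,.044):
    for b in (0,-.019): print(n,w,b,((proj(S,p+q.apply([0,w,b]))-o)*7).round(0))
  cv2.imwrite('pics/%sz.png'%n,cv2.resize(S['frame'][o[1]:o[1]+80,o[0]:o[0]+90],None,fx=7,fy=7,interpolation=cv2.INTER_CUBIC))
E
```

```text
scene0 -0.044 0 [144. 463.]
scene0 -0.044 -0.019 [151. 431.]
scene0 0.044 0 [322. 471.]
scene0 0.044 -0.019 [331. 439.]
top0 -0.044 0 [473. 374.]
top0 -0.044 -0.019 [443. 378.]
top0 0.044 0 [238. 258.]
top0 0.044 -0.019 [204. 260.]
```

View pics/scene0z.png

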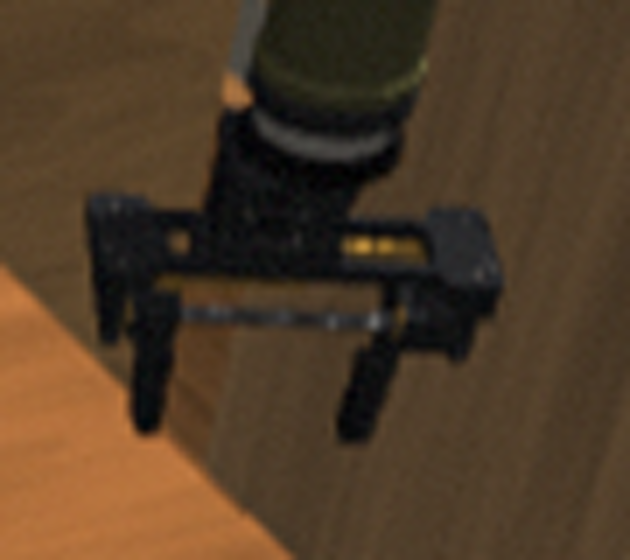

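View pics/top0z.png

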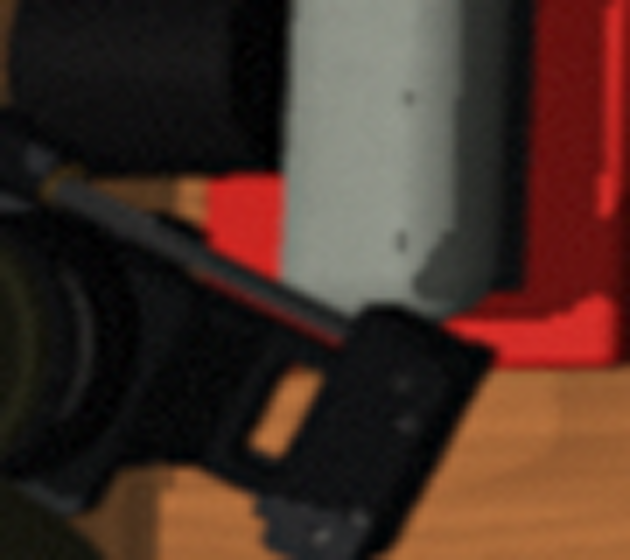

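move_arm:
  turn:
    - [0,0,0]
    - [0,0,0]
    - [0,0,0]
    - [0,0,0]
    - [0,0,0]
    - [0,0,0]
    - [0,0,0]
  dp:
    - [0,0,0]
    - [0,0,0]
    - [0,0,0]
    - [0,0,0]
    - [0,0,0]
    - [0,0,0]
    - [0,0,0]
  jaw: [-0.4,-0.4,-0.4,-0.4,-0.4,-0.4,-0.4]

```text
clock: 4.27
tool_pos: [0.4658, -0.062, 0.015]
eef_rot: [0.708, 0.619, -0.254, 0.225]
contact_force: [0.1, -0.2, -0.4]
opening: 0.702
```

move_arm:
  turn:
    - [0,0,0]
    - [0,0,0]
    - [0,0,0]
    - [0,0,0]
  dp:
    - [0,0,0.25]
    - [0,0,0.3]
    - [0,0,0.3]
    - [0,0,0]
  jaw: [-0.4,-0.4,-0.4,-0.4]

```text
clock: 4.6
tool_pos: [0.463, -0.0769, -0.0022]
eef_rot: [0.708, 0.619, -0.256, 0.224]
contact_force: [0.4, -0.1, 0.8]
opening: 0.698
```

move_arm:
  turn:
    - [0,0,0]
    - [0,0,0]
    - [0,0,0]
    - [0,0,0]
    - [0,0,0]
    - [0,0,0]
    - [0,0,0]
  dp:
    - [0,0,0]
    - [0,0,0]
    - [0,0,0]
    - [0,0,0]
    - [0,0,0]
    - [0,0,0]
    - [0,0,0]
  jaw: [0.6,0.6,0.6,0.6,0.6,0.6,0.6]
  newtons: 25

```text
clock: 5.18
tool_pos: [0.4644, -0.0751, -0.0013]
eef_rot: [0.708, 0.619, -0.254, 0.225]
contact_force: [0.0, -0.2, 0.2]
opening: 0.473
```

```bash
python3 - <<'E'
from h import *
s=r.get_state();print(s['tool_pos'],s['contact_force'],s['opening'])
s=cam('scene','s4')
cv2.imwrite('pics/s4z.png',cv2.resize(s['frame'][180:250,280:370],None,fx=7,fy=7,interpolation=cv2.INTER_CUBIC))
E
```

```text
[ 0.46435401 -0.07514503 -0.00125862] [ 0.01206437 -0.24210182  0.2046686 ] 0.4731529634372796
```

View pics/s4z.png

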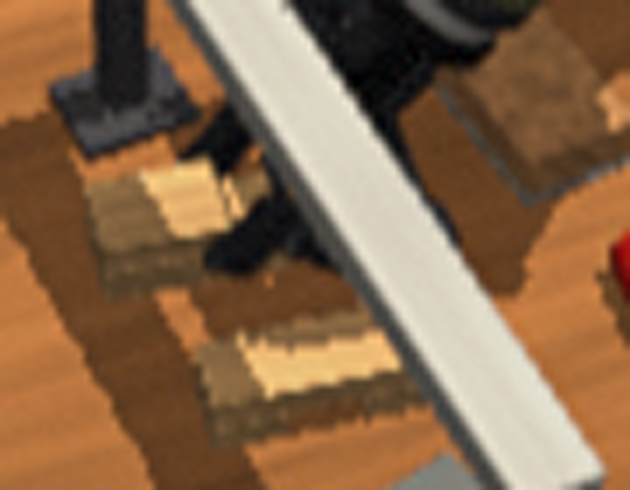

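```bash
python3 - <<'E'
from h import *
s=r.get_state(); Q=R.from_quat(s['eef_rot']); p=np.array(s['tool_pos'])
z=Q.apply([0,0,1])
a=p-.2*z
plan([(a,Q,9),([.455,.16,.22],orient(8.8,-40),None),([.4243,.326,.22],orient(8.8,0),None)])
E
```

```text
turn [[0.0, 0.0, 0.0], [0.0, 0.0, 0.0], [0.0, 0.0, 0.0], [0.0, 0.0, 0.0], [0.0, 0.0, 0.0], [0.0, 0.0, 0.0], [0.0, 0.0, 0.0], [0.0, 0.0, 0.0], [0.0, 0.0, 0.0], [-0.0048, -0.0001, -0.0059]]
dp   [[0.0, 0.0, -0.89], [0.0, 0.0, -0.89], [0.0, 0.0, -0.89], [0.0, 0.0, -0.89], [0.0, 0.0, -0.89], [0.0, 0.0, -0.89], [0.0, 0.0, -0.89], [0.0, 0.0, -0.88], [0.0, 0.0, -0.89], [0.25, -0.26, -0.79]]
turn [[-0.0048, -0.0001, -0.0059], [-0.0048, -0.0001, -0.0059], [-0.0048, -0.0001, -0.0059], [-0.0048, -0.0001, -0.0059], [-0.0048, -0.0001, -0.0059], [0.0, 0.0158, 0.0], [0.0, 0.0158, 0.0], [0.0, 0.0158, 0.0], [0.0, 0.0158, 0.0], [0.0, 0.0158, 0.0]]
dp   [[0.26, -0.23, -0.8], [0.26, -0.2, -0.8], [0.27, -0.16, -0.81], [0.28, -0.13, -0.81], [0.28, -0.09, -0.82], [0.74, -0.03, -0.62], [0.8, -0.03, -0.54], [0.85, -0.03, -0.46], [0.89, -0.03, -0.38], [0.92, -0.02, -0.28]]
turn [[0.0, 0.0158, 0.0], [0.0, 0.0158, 0.0]]
dp   [[0.94, -0.03, -0.19], [0.96, -0.02, -0.1]]
end [0.4243 0.3261 0.2199] rows 22
```

move_arm:
  turn:
    - [0,0,0]
    - [0,0,0]
    - [0,0,0]
    - [0,0,0]
    - [0,0,0]
    - [0,0,0]
    - [0,0,0]
    - [0,0,0]
    - [0,0,0]
    - [0,0,0]
  dp:
    - [0,0,-0.3]
    - [0,0,-0.8]
    - [0,0,-0.89]
    - [0,0,-0.89]
    - [0,0,-0.89]
    - [0,0,-0.89]
    - [0,0,-0.89]
    - [0,0,-0.89]
    - [0,0,-0.89]
    - [0,0,-0.7]
  jaw: [0.6,0.6,0.6,0.6,0.6,0.6,0.6,0.6,0.6,0.6]

```text
clock: 6.07
tool_pos: [0.4806, 0.0532, 0.1548]
eef_rot: [0.708, 0.62, -0.253, 0.224]
contact_force: [0.6, 0.4, -0.9]
opening: 0.472
```

move_arm:
  turn:
    - [-0.0048,-0.0001,-0.0059]
    - [-0.0048,-0.0001,-0.0059]
    - [-0.0048,-0.0001,-0.0059]
    - [-0.0048,-0.0001,-0.0059]
    - [-0.0048,-0.0001,-0.0059]
    - [-0.0048,-0.0001,-0.0059]
  dp:
    - [0.25,-0.26,-0.79]
    - [0.26,-0.23,-0.8]
    - [0.26,-0.2,-0.8]
    - [0.27,-0.16,-0.81]
    - [0.28,-0.13,-0.81]
    - [0.28,-0.09,-0.82]
  jaw: [0.6,0.6,0.6,0.6,0.6,0.6]

```text
clock: 6.57
tool_pos: [0.4541, 0.1613, 0.2213]
eef_rot: [0.611, 0.715, -0.222, 0.259]
contact_force: [-0.2, -0.3, -0.7]
opening: 0.471
```

move_arm:
  turn:
    - [0,0.0158,0]
    - [0,0.0158,0]
    - [0,0.0158,0]
    - [0,0.0158,0]
    - [0,0.0158,0]
    - [0,0.0158,0]
    - [0,0.0158,0]
    - [0,0,0]
    - [0,0,0]
  dp:
    - [0.74,-0.03,-0.62]
    - [0.8,-0.03,-0.54]
    - [0.85,-0.03,-0.46]
    - [0.89,-0.03,-0.38]
    - [0.92,-0.02,-0.28]
    - [0.94,-0.03,-0.19]
    - [0.96,-0.02,-0.1]
    - [0,0,0]
    - [0,0,0]
  jaw: [0.6,0.6,0.6,0.6,0.6,0.6,0.6,0.6,0.6]

```text
clock: 7.32
tool_pos: [0.4242, 0.3249, 0.2207]
eef_rot: [0.651, 0.759, -0.002, 0.001]
contact_force: [-0.1, -0.5, -0.5]
opening: 0.472
```

```bash
python3 - <<'E'
from h import *
s=r.get_state();print(s['tool_pos'],s['eef_rot'],s['contact_force'],s['opening'])
s=cam('scene','s5')
cv2.imwrite('pics/s5z.png',cv2.resize(s['frame'][40:280,250:500],None,fx=2.5,fy=2.5,interpolation=cv2.INTER_CUBIC))
plan([([.4243,.326,.05],orient(8.8,0),None)])
E
```

```text
[0.4242123  0.32487768 0.22070582] [ 0.65090313  0.75915807 -0.00163998  0.00120766] [-0.05269768 -0.47974823 -0.52595657] 0.4721116895444134
turn [[-0.0, 0.0001, 0.0], [-0.0, 0.0001, 0.0], [-0.0, 0.0001, 0.0], [-0.0, 0.0001, 0.0], [-0.0, 0.0001, 0.0], [-0.0, 0.0001, 0.0], [-0.0, 0.0001, 0.0]]
dp   [[0.01, 0.0, 0.97], [0.01, 0.0, 0.97], [0.01, 0.0, 0.97], [0.01, 0.0, 0.98], [0.0, 0.01, 0.98], [0.01, 0.0, 0.97], [0.0, 0.01, 0.98]]
end [0.4243 0.3259 0.0499] rows 7
```

View pics/s5z.png

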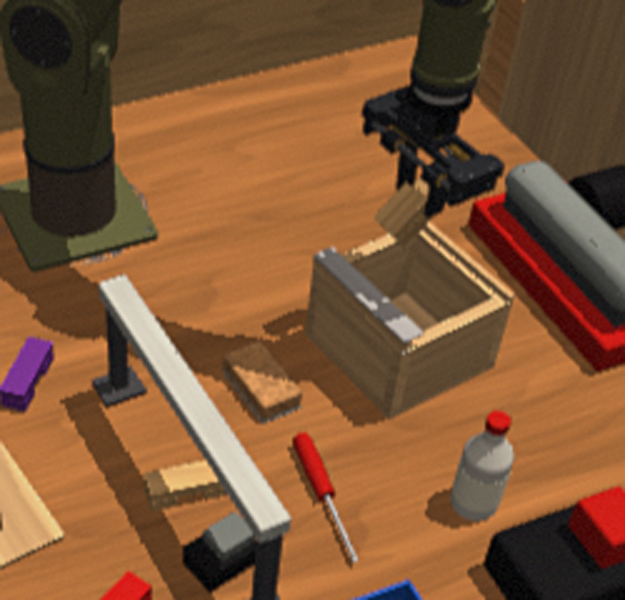

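move_arm:
  turn:
    - [0,0,0]
    - [0,0,0]
    - [0,0,0]
    - [0,0,0]
    - [0,0,0]
    - [0,0,0]
    - [0,0,0]
    - [0,0,0]
    - [0,0,0]
  dp:
    - [0,0,0.8]
    - [0,0,0.9]
    - [0,0,0.9]
    - [0,0,0.9]
    - [0,0,0.9]
    - [0,0,0.9]
    - [0,0,0.8]
    - [0,0,0.5]
    - [0,0,0]
  jaw: [0.6,0.6,0.6,0.6,0.6,0.6,0.6,0.6,0.6]

```text
clock: 8.12
tool_pos: [0.4224, 0.3248, 0.0525]
eef_rot: [0.65, 0.76, -0.004, 0.001]
contact_force: [0.5, -0.9, 0.1]
opening: 0.475
```

move_arm:
  turn:
    - [0,0,0]
    - [0,0,0]
    - [0,0,0]
    - [0,0,0]
    - [0,0,0]
    - [0,0,0]
  dp:
    - [0,0,0]
    - [0,0,0]
    - [0,0,0]
    - [0,0,0]
    - [0,0,0]
    - [0,0,0]
  jaw: [-0.3,-0.3,-0.3,-0.3,-0.3,-0.3]

```text
clock: 8.62
tool_pos: [0.4247, 0.3263, 0.0559]
eef_rot: [0.651, 0.759, -0.0, 0.001]
contact_force: [-0.1, -0.0, -1.0]
opening: 0.647
```

```bash
python3 - <<'E'
from h import *
s=r.get_state();p=np.array(s['tool_pos']);Q0=R.from_quat(s['eef_rot'])
y=84.0;d=np.array([np.cos(np.radians(y)),np.sin(np.radians(y)),0])
Q=orient(-6,-40); g=np.array([.5668,-.0465,.027])+.030*d
t=tcp(g,Q,.0377); z=Q.apply([0,0,1]); print(t)
pre=t-.15*z; print(pre)
plan([(p+[0,0,.17],Q0,None),([.50,.15,.22],orient(1,-20),None),(pre,Q,None)])
E
```

```text
[ 0.56740281 -0.04076468 -0.00187988]
[0.57748125 0.05512527 0.11302679]
turn [[0.0, 0.0, 0.0], [0.0, 0.0, 0.0], [0.0, 0.0, 0.0], [0.0, 0.0, 0.0], [0.0, 0.0, 0.0], [0.0, 0.0, 0.0], [0.0, 0.0, 0.0], [0.0005, -0.0069, 0.0027], [0.0005, -0.0069, 0.0027], [0.0005, -0.0069, 0.0027]]
dp   [[-0.0, 0.0, -0.97], [-0.0, 0.0, -0.97], [-0.0, 0.0, -0.97], [-0.0, 0.0, -0.97], [-0.0, 0.0, -0.97], [-0.0, 0.0, -0.97], [-0.01, 0.01, -0.98], [-0.93, 0.24, 0.03], [-0.92, 0.25, 0.07], [-0.91, 0.27, 0.11]]
turn [[0.0005, -0.0069, 0.0027], [0.0005, -0.0069, 0.0027], [0.0005, -0.0069, 0.0027], [0.0005, -0.0069, 0.0027], [0.0005, -0.0069, 0.0027], [0.0014, -0.0079, 0.0024], [0.0014, -0.0079, 0.0024], [0.0014, -0.0079, 0.0024], [0.0014, -0.0079, 0.0024], [0.0014, -0.0079, 0.0024]]
dp   [[-0.9, 0.28, 0.15], [-0.89, 0.3, 0.19], [-0.88, 0.31, 0.22], [-0.87, 0.33, 0.26], [-0.84, 0.35, 0.29], [-0.31, 0.43, 0.76], [-0.26, 0.45, 0.77], [-0.22, 0.46, 0.78], [-0.17, 0.46, 0.79], [-0.13, 0.47, 0.79]]
turn [[0.0014, -0.0079, 0.0024], [0.0014, -0.0079, 0.0024]]
dp   [[-0.08, 0.49, 0.79], [-0.03, 0.49, 0.79]]
end [0.5775 0.0552 0.1131] rows 22
```

move_arm:
  turn:
    - [0,0,0]
    - [0,0,0]
    - [0,0,0]
    - [0,0,0]
    - [0,0,0]
    - [0,0,0]
    - [0,0,0]
    - [0.0005,-0.0069,0.0027]
    - [0.0005,-0.0069,0.0027]
    - [0.0005,-0.0069,0.0027]
  dp:
    - [0,0,-0.97]
    - [0,0,-0.97]
    - [0,0,-0.97]
    - [0,0,-0.97]
    - [0,0,-0.97]
    - [0,0,-0.97]
    - [-0.01,0.01,-0.98]
    - [-0.93,0.24,0.03]
    - [-0.92,0.25,0.07]
    - [-0.91,0.27,0.11]
  jaw: [-0.3,-0.3,-0.3,-0.3,-0.3,-0.3,-0.3,-0.4,-0.4,-0.4]

```text
clock: 9.45
tool_pos: [0.4533, 0.2595, 0.2242]
eef_rot: [0.668, 0.741, -0.046, 0.048]
contact_force: [-1.0, -0.0, -0.5]
opening: 0.703
```

move_arm:
  turn:
    - [0.0005,-0.0069,0.0027]
    - [0.0005,-0.0069,0.0027]
    - [0.0005,-0.0069,0.0027]
    - [0.0005,-0.0069,0.0027]
    - [0.0005,-0.0069,0.0027]
    - [0.0014,-0.0079,0.0024]
    - [0.0014,-0.0079,0.0024]
    - [0.0014,-0.0079,0.0024]
    - [0.0014,-0.0079,0.0024]
    - [0.0014,-0.0079,0.0024]
  dp:
    - [-0.9,0.28,0.15]
    - [-0.89,0.3,0.19]
    - [-0.88,0.31,0.22]
    - [-0.87,0.33,0.26]
    - [-0.84,0.35,0.29]
    - [-0.31,0.43,0.76]
    - [-0.26,0.45,0.77]
    - [-0.22,0.46,0.78]
    - [-0.17,0.46,0.79]
    - [-0.13,0.47,0.79]
  jaw: [-0.4,-0.4,-0.4,-0.4,-0.4,-0.4,-0.4,-0.4,-0.4,-0.4]

```text
clock: 10.28
tool_pos: [0.5555, 0.0819, 0.1427]
eef_rot: [0.698, 0.652, -0.218, 0.199]
contact_force: [-0.2, -0.9, -0.3]
opening: 0.694
```

move_arm:
  turn:
    - [0.0014,-0.0079,0.0024]
    - [0.0014,-0.0079,0.0024]
    - [0,0,0]
    - [0,0,0]
  dp:
    - [-0.08,0.49,0.79]
    - [-0.03,0.49,0.79]
    - [0,0,0]
    - [0,0,0]
  jaw: [-0.4,-0.4,-0.4,-0.4]

```text
clock: 10.62
tool_pos: [0.5767, 0.0548, 0.1115]
eef_rot: [0.698, 0.629, -0.255, 0.228]
contact_force: [0.2, 0.8, -0.6]
opening: 0.697
```

```bash
python3 - <<'E'
from h import *
s=r.get_state();print(s['tool_pos'],s['q'],s['contact_force'],s['opening'])
Q=orient(-6,-40); print((Q.inv()*R.from_quat(s['eef_rot'])).as_rotvec())
plan([([.5674,-.0408,-.001],Q,8)])
a=cam('scene','s6')['frame'];b=cam('top','t6')['frame']
cv2.imwrite('pics/st6.png',np.hstack([cv2.resize(a[100:300,270:470],None,fx=2,fy=2),cv2.resize(b[100:300,100:300],None,fx=2,fy=2)]))
E
```

```text
[0.57667898 0.05476925 0.11146483] [-0.74008033  1.03485982  0.47243912  1.58195587  0.23383086  0.96543829
 -0.68120075] [ 0.24570029  0.77000644 -0.57265368] 0.69744208886726
[ 0.00301993 -0.00012016 -0.00246621]
turn [[-0.0001, 0.0, 0.0], [-0.0001, 0.0, 0.0], [-0.0001, 0.0, 0.0], [-0.0001, 0.0, 0.0], [-0.0001, 0.0, 0.0], [-0.0001, 0.0, 0.0], [-0.0001, 0.0, 0.0], [-0.0001, 0.0, 0.0]]
dp   [[-0.01, 0.01, 0.74], [-0.01, 0.0, 0.74], [-0.0, 0.01, 0.74], [-0.01, 0.0, 0.74], [-0.0, 0.0, 0.74], [-0.01, 0.01, 0.74], [-0.0, 0.0, 0.74], [-0.01, 0.01, 0.73]]
end [ 0.5675 -0.0407 -0.0009] rows 8
```

View pics/st6.png

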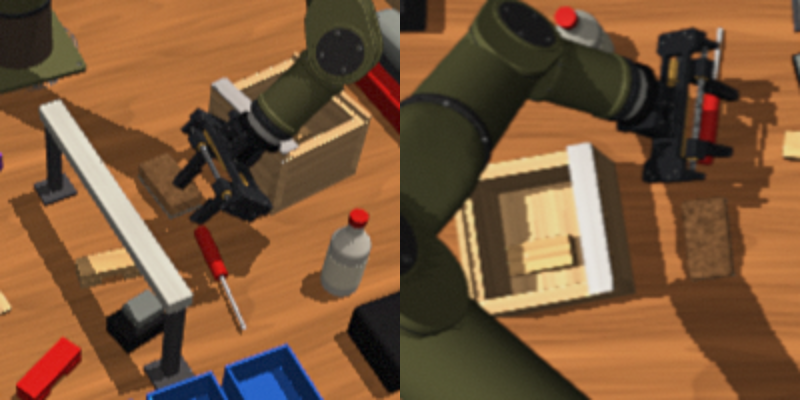

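move_arm:
  turn:
    - [0,0,0]
    - [0,0,0]
    - [0,0,0]
    - [0,0,0]
    - [0,0,0]
    - [0,0,0]
    - [0,0,0]
    - [0,0,0]
    - [0,0,0]
    - [0,0,0]
  dp:
    - [-0.01,0.01,0.74]
    - [-0.01,0,0.74]
    - [0,0.01,0.74]
    - [-0.01,0,0.74]
    - [0,0,0.74]
    - [-0.01,0.01,0.74]
    - [0,0,0.74]
    - [-0.01,0.01,0.5]
    - [0,0,0.2]
    - [0,0,0]
  jaw: [-0.4,-0.4,-0.4,-0.4,-0.4,-0.4,-0.4,-0.4,-0.4,-0.4]

```text
clock: 11.55
tool_pos: [0.568, -0.04, 0.0015]
eef_rot: [0.699, 0.629, -0.254, 0.228]
contact_force: [-0.8, 0.4, 1.1]
opening: 0.704
```

move_arm:
  turn:
    - [0,0,0]
    - [0,0,0]
    - [0,0,0]
    - [0,0,0]
    - [0,0,0]
    - [0,0,0]
    - [0,0,0]
    - [0,0,0]
  dp:
    - [0,0,0]
    - [0,0,0]
    - [0,0,0]
    - [0,0,0]
    - [0,0,0]
    - [0,0,0]
    - [0,0,0]
    - [0,0,0]
  jaw: [0.7,0.7,0.7,0.7,0.7,0.7,0.7,0.7]
  newtons: 25

```text
clock: 12.22
tool_pos: [0.5687, -0.0394, 0.0011]
eef_rot: [0.698, 0.629, -0.254, 0.228]
contact_force: [-0.4, 2.9, 4.9]
opening: 0.408
```

```bash
python3 - <<'E'
from h import *
s=r.get_state(); Q=R.from_quat(s['eef_rot']); p=np.array(s['tool_pos'])
print(p,s['contact_force'],s['opening'])
a=p-.22*Q.apply([0,0,1])
db=np.array([-.153,.988,0]);yb=np.array([-.988,-.153,0]);C=np.array([.4472,.3215,0])
# grooved: grasp at +30; centre after untilt
c=R.from_rotvec([0,0,0]); v=np.array([-30.,-10]);t=np.radians(40); print('centre off',v[0]*np.cos(t)-v[1]*np.sin(t), v[0]*np.sin(t)+v[1]*np.cos(t))
P=C+.018*db-.022*yb+[0,0,.22]; print(P)
plan([(a,Q,10),([.49,.17,.225],orient(8.8,-40),None),(P,orient(8.8,0),None)])
E
```

```text
[ 0.56867625 -0.03936566  0.00113089] [-0.38148631  2.89390319  4.87715817] 0.40797174668477976
centre off -16.553457196703945 -26.944072721785957
[0.466182 0.34265  0.22    ]
turn [[0.0, 0.0, 0.0], [0.0, 0.0, 0.0], [0.0, 0.0, 0.0], [0.0, 0.0, 0.0], [0.0, 0.0, 0.0], [0.0, 0.0, 0.0], [0.0, 0.0, 0.0], [0.0, 0.0, 0.0], [0.0, 0.0, 0.0], [0.0, 0.0, 0.0]]
dp   [[0.0, -0.0, -0.88], [0.0, 0.0, -0.88], [0.0, 0.0, -0.88], [0.0, 0.0, -0.88], [0.0, 0.0, -0.88], [0.0, 0.0, -0.88], [0.0, 0.0, -0.88], [0.0, 0.0, -0.88], [0.0, 0.0, -0.88], [0.0, 0.0, -0.88]]
turn [[-0.0044, -0.0, -0.0052], [-0.0044, -0.0, -0.0052], [-0.0044, -0.0, -0.0052], [-0.0044, -0.0, -0.0052], [-0.0044, -0.0, -0.0052], [-0.0044, -0.0, -0.0052], [0.0, 0.0139, -0.0], [0.0, 0.0139, -0.0], [0.0, 0.0139, -0.0], [0.0, 0.0139, -0.0]]
dp   [[0.07, -0.67, -0.53], [0.09, -0.65, -0.55], [0.11, -0.63, -0.57], [0.12, -0.61, -0.59], [0.15, -0.59, -0.6], [0.16, -0.57, -0.62], [0.68, 0.01, -0.54], [0.73, 0.01, -0.48], [0.77, 0.01, -0.41], [0.8, 0.02, -0.35]]
turn [[0.0, 0.0139, -0.0], [0.0, 0.0139, -0.0], [0.0, 0.0139, -0.0], [0.0, 0.0139, -0.0]]
dp   [[0.83, 0.01, -0.27], [0.85, 0.02, -0.2], [0.86, 0.01, -0.13], [0.87, 0.02, -0.04]]
end [0.4663 0.3426 0.2199] rows 24
```

move_arm:
  turn:
    - [0,0,0]
    - [0,0,0]
    - [0,0,0]
    - [0,0,0]
    - [0,0,0]
    - [0,0,0]
    - [0,0,0]
    - [0,0,0]
    - [0,0,0]
    - [0,0,0]
  dp:
    - [0,0,-0.3]
    - [0,0,-0.9]
    - [0,0,-0.95]
    - [0,0,-0.95]
    - [0,0,-0.95]
    - [0,0,-0.95]
    - [0,0,-0.95]
    - [0,0,-0.95]
    - [0,0,-0.95]
    - [0,0,-0.95]
  jaw: [0.7,0.7,0.7,0.7,0.7,0.7,0.7,0.7,0.7,0.7]

```text
clock: 13.05
tool_pos: [0.5828, 0.1014, 0.1702]
eef_rot: [0.698, 0.629, -0.255, 0.228]
contact_force: [0.8, 0.4, -1.4]
opening: 0.412
```

move_arm:
  turn:
    - [-0.0044,0,-0.0052]
    - [-0.0044,0,-0.0052]
    - [-0.0044,0,-0.0052]
    - [-0.0044,0,-0.0052]
    - [-0.0044,0,-0.0052]
    - [-0.0044,0,-0.0052]
    - [0,0.0139,0]
    - [0,0.0139,0]
    - [0,0.0139,0]
    - [0,0.0139,0]
  dp:
    - [0.07,-0.67,-0.53]
    - [0.09,-0.65,-0.55]
    - [0.11,-0.63,-0.57]
    - [0.12,-0.61,-0.59]
    - [0.15,-0.59,-0.6]
    - [0.16,-0.57,-0.62]
    - [0.68,0.01,-0.54]
    - [0.73,0.01,-0.48]
    - [0.77,0.01,-0.41]
    - [0.8,0.02,-0.35]
  jaw: [0.7,0.7,0.7,0.7,0.7,0.7,0.7,0.7,0.7,0.7]

```text
clock: 13.88
tool_pos: [0.4774, 0.2573, 0.2227]
eef_rot: [0.641, 0.748, -0.111, 0.13]
contact_force: [-0.2, -0.4, -1.4]
opening: 0.408
```

move_arm:
  turn:
    - [0,0.0139,0]
    - [0,0.0139,0]
    - [0,0.0139,0]
    - [0,0.0139,0]
    - [0,0,0]
    - [0,0,0]
  dp:
    - [0.83,0.01,-0.27]
    - [0.85,0.02,-0.2]
    - [0.86,0.01,-0.13]
    - [0.87,0.02,-0.04]
    - [0,0,0]
    - [0,0,0]
  jaw: [0.7,0.7,0.7,0.7,0.7,0.7]

```text
clock: 14.38
tool_pos: [0.4662, 0.3407, 0.2194]
eef_rot: [0.652, 0.758, -0.001, -0.0]
contact_force: [-0.3, 0.4, -0.9]
opening: 0.41
```

```bash
python3 - <<'E'
from h import *
s=r.get_state();print(s['tool_pos'],s['eef_rot'],s['contact_force'],s['opening'])
a=cam('scene','s7')['frame'];b=cam('top','t7')['frame']
cv2.imwrite('pics/st7.png',np.hstack([cv2.resize(a[40:280,270:470],None,fx=2,fy=2),cv2.resize(b[60:300,100:300],None,fx=2,fy=2)]))
plan([([.4662,.3427,.07],orient(8.8,0),None)])
E
```

```text
[0.46615792 0.34072093 0.21944589] [ 6.51728438e-01  7.58452046e-01 -6.86343910e-04 -2.57500637e-04] [-0.31384797  0.43057572 -0.93016576] 0.4101140314331591
turn [[-0.0, 0.0, -0.0], [-0.0, 0.0, -0.0], [-0.0, 0.0, -0.0], [-0.0, 0.0, -0.0], [-0.0, 0.0, -0.0], [-0.0, 0.0, -0.0], [-0.0, 0.0, -0.0]]
dp   [[0.01, 0.0, 0.85], [0.01, 0.0, 0.85], [0.01, 0.01, 0.85], [0.01, 0.0, 0.85], [0.0, 0.01, 0.85], [0.01, 0.0, 0.86], [0.0, 0.01, 0.85]]
end [0.4663 0.3426 0.0701] rows 7
```

View pics/st7.png

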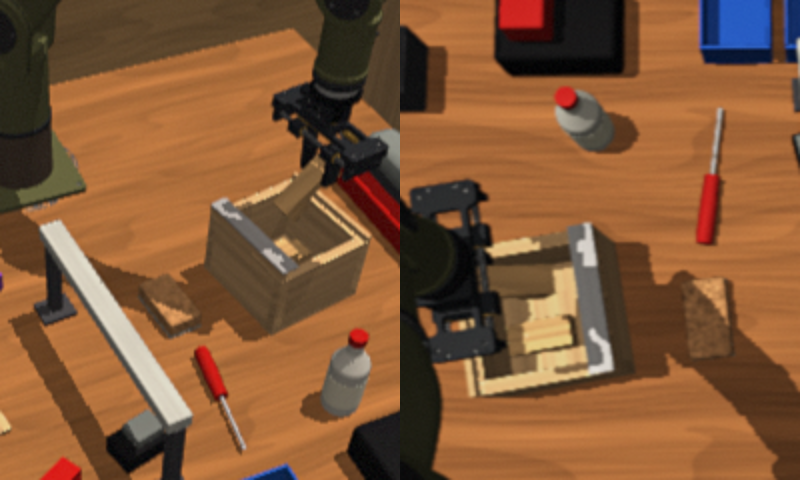

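Both views show the grooved offcut tilted over the box, on the far side of the stepped one. I'll lower and release it there.

move_arm:
  turn:
    - [0,0,0]
    - [0,0,0]
    - [0,0,0]
    - [0,0,0]
    - [0,0,0]
    - [0,0,0]
    - [0,0,0]
    - [0,0,0]
  dp:
    - [0.01,0,0.8]
    - [0.01,0,0.9]
    - [0.01,0,0.9]
    - [0.01,0,0.9]
    - [0,0,0.9]
    - [0.01,0,0.8]
    - [0,0,0.7]
    - [0,0,0]
  jaw: [0.7,0.7,0.7,0.7,0.7,0.7,0.7,0.7]

```text
clock: 15.15
tool_pos: [0.4634, 0.3422, 0.0684]
eef_rot: [0.651, 0.759, -0.003, -0.001]
contact_force: [-0.4, -0.2, -1.2]
opening: 0.41
```

move_arm:
  turn:
    - [0,0,0]
    - [0,0,0]
    - [0,0,0]
    - [0,0,0]
    - [0,0,0]
    - [0,0,0]
  dp:
    - [0,0,0]
    - [0,0,0]
    - [0,0,0]
    - [0,0,0]
    - [0,0,0]
    - [0,0,0]
  jaw: [-0.25,-0.25,-0.25,-0.25,-0.25,-0.25]

```text
clock: 15.65
tool_pos: [0.4662, 0.3439, 0.0726]
eef_rot: [0.651, 0.759, 0.001, -0.001]
contact_force: [-0.8, 0.2, 1.3]
opening: 0.626
```

```bash
python3 - <<'E'
from h import *
s=r.get_state();p=np.array(s['tool_pos']);Q0=R.from_quat(s['eef_rot']);print(p,s['contact_force'],s['opening'])
Q=orient(-80.4); t=tcp([.4993,-.2962,.032],Q,.0377); print(t)
plan([(p+[0,0,.23],Q0,None),([.48,.0,.31],orient(-40),None),(t+[0,0,.11],Q,None)])
E
```

```text
[0.4662295  0.34388006 0.0726183 ] [-0.79968794  0.2262698   1.25964239] 0.6258296498909187
[ 0.4993 -0.2962 -0.0057]
turn [[0.0, 0.0, 0.0], [0.0, 0.0, 0.0], [0.0, 0.0, 0.0], [0.0, 0.0, 0.0], [0.0, 0.0, 0.0], [0.0, 0.0, 0.0], [0.0, 0.0, 0.0], [0.0, 0.0, 0.0], [0.0, 0.0, 0.0], [0.0, 0.0, 0.0]]
dp   [[0.0, 0.0, -0.92], [0.0, 0.0, -0.92], [0.0, 0.0, -0.92], [0.0, 0.0, -0.92], [0.0, 0.0, -0.92], [0.0, 0.0, -0.92], [0.01, 0.0, -0.92], [0.0, 0.0, -0.92], [0.01, 0.0, -0.92], [0.0, 0.01, -0.92]]
turn [[-0.0, -0.0, 0.009], [-0.0, -0.0, 0.009], [-0.0, -0.0, 0.009], [-0.0, -0.0, 0.009], [-0.0, -0.0, 0.009], [-0.0, -0.0, 0.009], [-0.0, -0.0, 0.009], [-0.0, -0.0, 0.009], [-0.0, -0.0, 0.009], [-0.0, -0.0, 0.009]]
dp   [[-0.91, -0.1, -0.02], [-0.92, -0.05, -0.02], [-0.92, 0.0, -0.02], [-0.92, 0.05, -0.02], [-0.91, 0.1, -0.02], [-0.9, 0.16, -0.02], [-0.89, 0.21, -0.02], [-0.88, 0.26, -0.02], [-0.87, 0.3, -0.02], [-0.85, 0.35, -0.02]]
turn [[-0.0, -0.0, 0.009], [-0.0, -0.0, 0.009], [-0.0, -0.0, 0.009], [-0.0, -0.0, 0.009], [-0.0, -0.0, 0.009], [-0.0, -0.0, 0.0075], [-0.0, -0.0, 0.0075], [-0.0, -0.0, 0.0075], [-0.0, -0.0, 0.0075], [-0.0, -0.0, 0.0075]]
dp   [[-0.82, 0.4, -0.03], [-0.8, 0.45, -0.02], [-0.78, 0.49, -0.03], [-0.74, 0.54, -0.02], [-0.72, 0.57, -0.03], [-0.57, 0.55, 0.55], [-0.55, 0.57, 0.55], [-0.52, 0.6, 0.55], [-0.49, 0.62, 0.55], [-0.46, 0.64, 0.55]]
turn [[-0.0, -0.0, 0.0075], [-0.0, -0.0, 0.0075], [-0.0, -0.0, 0.0075], [-0.0, -0.0, 0.0075], [-0.0, -0.0, 0.0075], [-0.0, -0.0, 0.0075], [-0.0, -0.0, 0.0075], [-0.0, -0.0, 0.0075], [-0.0, -0.0, 0.0075], [-0.0, -0.0, 0.0075]]
dp   [[-0.43, 0.67, 0.55], [-0.4, 0.69, 0.54], [-0.37, 0.7, 0.55], [-0.33, 0.72, 0.54], [-0.3, 0.73, 0.55], [-0.26, 0.75, 0.54], [-0.23, 0.76, 0.55], [-0.19, 0.77, 0.54], [-0.16, 0.78, 0.55], [-0.11, 0.78, 0.54]]
end [ 0.4994 -0.2961  0.1044] rows 40
```

move_arm:
  turn:
    - [0,0,0]
    - [0,0,0]
    - [0,0,0]
    - [0,0,0]
    - [0,0,0]
    - [0,0,0]
    - [0,0,0]
    - [0,0,0]
    - [0,0,0]
    - [0,0,0]
  dp:
    - [0,0,-0.92]
    - [0,0,-0.92]
    - [0,0,-0.92]
    - [0,0,-0.92]
    - [0,0,-0.92]
    - [0,0,-0.92]
    - [0,0,-0.92]
    - [0,0,-0.92]
    - [0,0,-0.92]
    - [0,0,-0.92]
  jaw: [-0.25,-0.25,-0.25,-0.25,-0.25,-0.25,-0.25,-0.25,-0.25,-0.25]

```text
clock: 16.48
tool_pos: [0.4658, 0.3429, 0.3034]
eef_rot: [0.651, 0.759, 0.001, -0.001]
contact_force: [-0.2, -0.5, 0.4]
opening: 0.626
```

move_arm:
  turn:
    - [0,0,0.009]
    - [0,0,0.009]
    - [0,0,0.009]
    - [0,0,0.009]
    - [0,0,0.009]
    - [0,0,0.009]
    - [0,0,0.009]
    - [0,0,0.009]
    - [0,0,0.009]
    - [0,0,0.009]
  dp:
    - [-0.91,-0.1,-0.02]
    - [-0.92,-0.05,-0.02]
    - [-0.92,0,-0.02]
    - [-0.92,0.05,-0.02]
    - [-0.91,0.1,-0.02]
    - [-0.9,0.16,-0.02]
    - [-0.89,0.21,-0.02]
    - [-0.88,0.26,-0.02]
    - [-0.87,0.3,-0.02]
    - [-0.85,0.35,-0.02]
  jaw: [-0.25,-0.25,-0.25,-0.25,-0.25,-0.25,-0.25,-0.25,-0.25,-0.25]

```text
clock: 17.32
tool_pos: [0.4748, 0.1128, 0.3069]
eef_rot: [0.838, 0.546, 0.0, -0.001]
contact_force: [0.7, 0.6, 0.2]
opening: 0.626
```

move_arm:
  turn:
    - [0,0,0.009]
    - [0,0,0.009]
    - [0,0,0.009]
    - [0,0,0.009]
    - [0,0,0.009]
    - [0,0,0.0075]
    - [0,0,0.0075]
    - [0,0,0.0075]
    - [0,0,0.0075]
    - [0,0,0.0075]
  dp:
    - [-0.82,0.4,-0.03]
    - [-0.8,0.45,-0.02]
    - [-0.78,0.49,-0.03]
    - [-0.74,0.54,-0.02]
    - [-0.72,0.57,-0.03]
    - [-0.57,0.55,0.55]
    - [-0.55,0.57,0.55]
    - [-0.52,0.6,0.55]
    - [-0.49,0.62,0.55]
    - [-0.46,0.64,0.55]
  jaw: [-0.25,-0.25,-0.25,-0.25,-0.25,-0.25,-0.25,-0.25,-0.25,-0.25]

```text
clock: 18.15
tool_pos: [0.4859, -0.1, 0.2404]
eef_rot: [0.95, 0.313, 0.0, -0.001]
contact_force: [0.7, 0.3, 0.5]
opening: 0.624
```

move_arm:
  turn:
    - [0,0,0.0075]
    - [0,0,0.0075]
    - [0,0,0.0075]
    - [0,0,0.0075]
    - [0,0,0.0075]
    - [0,0,0.0075]
    - [0,0,0.0075]
    - [0,0,0.0075]
    - [0,0,0.0075]
    - [0,0,0.0075]
  dp:
    - [-0.43,0.67,0.55]
    - [-0.4,0.69,0.54]
    - [-0.37,0.7,0.55]
    - [-0.33,0.72,0.54]
    - [-0.3,0.73,0.55]
    - [-0.26,0.75,0.54]
    - [-0.23,0.76,0.55]
    - [-0.19,0.77,0.54]
    - [-0.16,0.78,0.55]
    - [-0.11,0.78,0.54]
  jaw: [-0.25,-0.25,-0.25,-0.25,-0.25,-0.25,-0.25,-0.25,-0.25,-0.25]

```text
clock: 18.98
tool_pos: [0.4989, -0.2977, 0.1036]
eef_rot: [0.997, 0.083, -0.0, -0.001]
contact_force: [0.6, -0.2, 0.3]
opening: 0.629
```

```bash
python3 - <<'E'
from h import *
s=r.get_state();print(s['tool_pos'],s['q'],s['contact_force'],s['opening'])
a=cam('scene','s8')['frame'];b=cam('top','t8')['frame']
cv2.imwrite('pics/st8.png',np.hstack([cv2.resize(a[100:300,190:390],None,fx=2,fy=2),cv2.resize(b[100:300,100:300],None,fx=2,fy=2)]))
cv2.imwrite('pics/t8b.png',cv2.resize(b[100:300,300:500],None,fx=2.5,fy=2.5))
Q=orient(-80.4)
print((Q.inv()*R.from_quat(s['eef_rot'])).as_rotvec())
plan([([.4993,-.2962,-.005],Q,6)])
E
```

```text
[ 0.49892415 -0.2977273   0.10360245] [ 0.23548565  0.82605769  0.39863422  1.81420195 -0.52503622  0.60940439
 -0.44787052] [ 0.62336778 -0.19525769  0.29856956] 0.6288477337578509
[1.97120125e-03 5.47835214e-05 1.98620047e-03]
turn [[-0.0, 0.0001, -0.0001], [-0.0, 0.0001, -0.0001], [-0.0, 0.0001, -0.0001], [-0.0, 0.0001, -0.0001], [-0.0, 0.0001, -0.0001], [-0.0, 0.0001, -0.0001]]
dp   [[0.02, -0.02, 0.72], [0.02, -0.03, 0.72], [0.02, -0.02, 0.72], [0.02, -0.02, 0.72], [0.01, -0.03, 0.71], [0.02, -0.02, 0.72]]
end [ 0.4994 -0.2963 -0.005 ] rows 6
```

View pics/st8.png

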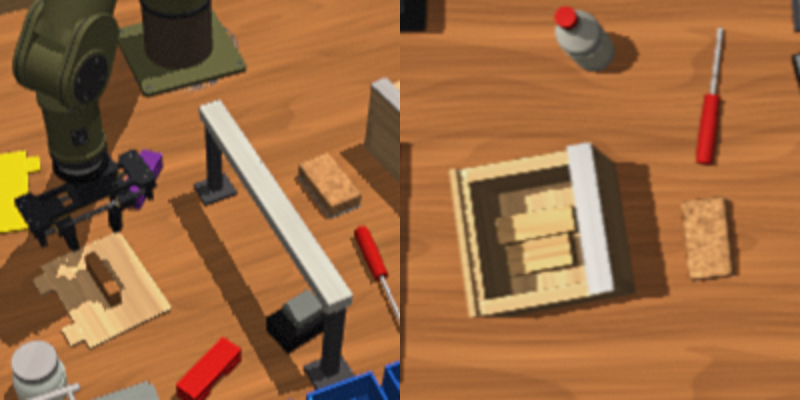

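View pics/t8b.png

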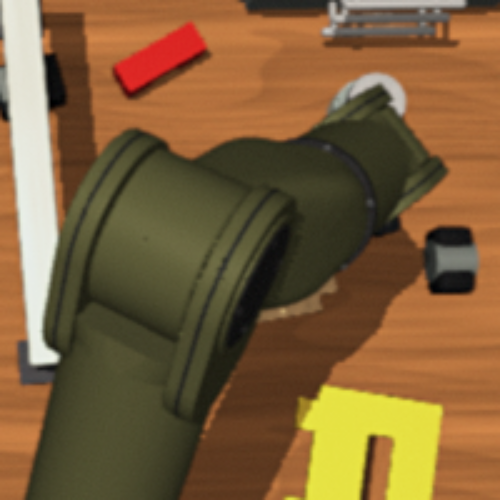

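move_arm:
  turn:
    - [0,0.0001,-0.0001]
    - [0,0.0001,-0.0001]
    - [0,0.0001,-0.0001]
    - [0,0.0001,-0.0001]
    - [0,0.0001,-0.0001]
    - [0,0.0001,-0.0001]
    - [0,0,0]
    - [0,0,0]
  dp:
    - [0.02,-0.02,0.72]
    - [0.02,-0.03,0.72]
    - [0.02,-0.02,0.72]
    - [0.02,-0.02,0.72]
    - [0.01,-0.03,0.71]
    - [0.02,-0.02,0.6]
    - [0,0,0]
    - [0,0,0]
  jaw: [-0.25,-0.25,-0.25,-0.25,-0.25,-0.25,-0.25,-0.25]

```text
clock: 19.75
tool_pos: [0.5012, -0.2916, -0.0004]
eef_rot: [0.996, 0.086, 0.001, -0.002]
contact_force: [0.5, -0.1, 0.5]
opening: 0.624
```

```bash
python3 - <<'E'
from h import *
s=r.get_state();print(s['tool_pos'],s['q'],s['contact_force'],s['opening'])
a=cam('scene','s9')['frame']
cv2.imwrite('pics/s9z.png',cv2.resize(a[170:290,190:310],None,fx=5,fy=5,interpolation=cv2.INTER_CUBIC))
E
```

```text
[ 5.01210935e-01 -2.91602711e-01 -4.01892780e-04] [ 0.29995396  0.97845591  0.26505509  1.84552638 -0.60713037  0.39895501
 -0.37819496] [ 0.52928774 -0.09030083  0.50301887] 0.6242306448870718
```

View pics/s9z.png

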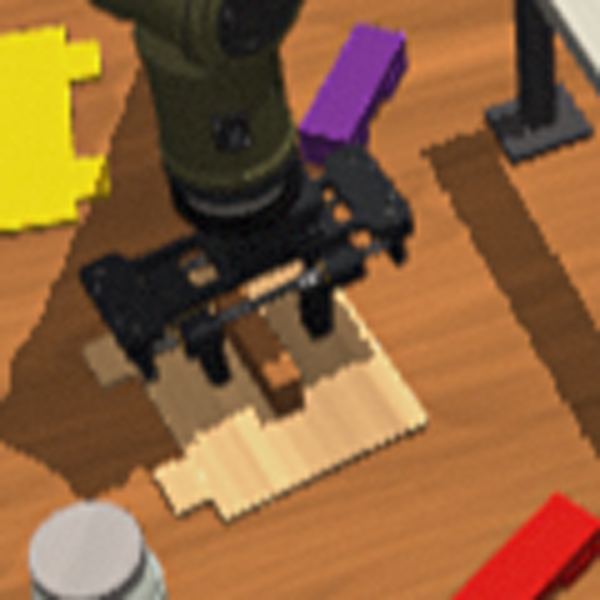

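move_arm:
  turn:
    - [0,0,0]
    - [0,0,0]
    - [0,0,0]
    - [0,0,0]
    - [0,0,0]
    - [0,0,0]
    - [0,0,0]
    - [0,0,0]
    - [0,0,0]
    - [0,0,0]
  dp:
    - [-0.04,0.09,0.06]
    - [-0.04,0.09,0.06]
    - [0,0,0]
    - [0,0,0]
    - [0,0,0]
    - [0,0,0]
    - [0,0,0]
    - [0,0,0]
    - [0,0,0]
    - [0,0,0]
  jaw: [-0.25,-0.25,-0.25,0.9,0.9,0.9,0.9,0.9,0.9,0.9]
  newtons: 40

```text
clock: 20.63
tool_pos: [0.4999, -0.2971, -0.0037]
eef_rot: [0.996, 0.086, 0.002, -0.001]
contact_force: [-0.8, 0.8, -0.8]
opening: 0.223
```

```bash
python3 - <<'E'
from h import *
s=r.get_state();print(s['tool_pos'],s['eef_rot'],s['contact_force'],s['opening'])
E
```

```text
[ 0.49988177 -0.29714245 -0.00369456] [ 0.99631431  0.08575394  0.00155674 -0.001277  ] [-0.75038196  0.76582138 -0.75288409] 0.2228726579939159
```

```bash
cat >> h.py <<'E'
YB=99.0
db=np.array([np.cos(np.radians(YB)),np.sin(np.radians(YB)),0]);yb=np.array([-db[1],db[0],0]);C=np.array([.4472,.3215,0])
TT=np.array([0,.090,-.0037])
def hook(xb,z,al,y=0):
    Q=orient(YB-180)*R.from_rotvec([np.radians(al),0,0])
    return C+xb*db+y*yb+[0,0,z]-Q.apply(TT),Q
def tipbox():
    s=r.get_state();Q=R.from_quat(s['eef_rot']);P=np.array(s['tool_pos'])+Q.apply(TT)-C
    x=Q.apply([0,1,0])
    print('clock',s['clock'],'tip box x %.4f y %.4f z %.4f'%(P@db,P@yb,P[2]),'dip %.2f yaw %.2f'%(np.degrees(np.arcsin(-x[2])),np.degrees(np.arctan2(-x[1],-x[0]))),'roll %.2f'%np.degrees(np.arcsin(Q.apply([1,0,0])[2])),'F',s['contact_force'].round(1),'op',round(s['opening'],3))
E
python3 - <<'E'
from h import *
tipbox()
s=r.get_state();p=np.array(s['tool_pos']);Q0=R.from_quat(s['eef_rot'])
P,Q=hook(-.045,.20,8); up=p+[0,0,.3]
P1=P.copy();P1[2]=up[2]
plan([(up,Q0,13),(P1,Q,28)])
E
```

```text
clock 20.6333 tip box x -0.7093 y 0.0434 z -0.0002 dip 0.13 yaw 99.84 roll 0.19 F [-0.8  0.8 -0.8] op 0.223
turn [[0.0, 0.0, 0.0], [0.0, 0.0, 0.0], [0.0, 0.0, 0.0], [0.0, 0.0, 0.0], [0.0, 0.0, 0.0], [0.0, 0.0, 0.0], [0.0, 0.0, 0.0], [0.0, 0.0, 0.0], [0.0, 0.0, 0.0], [0.0, 0.0, 0.0]]
dp   [[0.0, -0.0, -0.92], [0.0, -0.0, -0.92], [0.0, -0.0, -0.92], [0.0, -0.0, -0.92], [0.0, -0.0, -0.92], [0.0, -0.0, -0.92], [0.01, -0.0, -0.93], [0.0, -0.0, -0.92], [0.01, -0.01, -0.93], [0.0, -0.0, -0.92]]
turn [[0.0, 0.0, 0.0], [0.0, 0.0, 0.0], [0.0, 0.0, 0.0], [0.0008, -0.0, 0.0001], [0.0008, -0.0, 0.0001], [0.0008, -0.0, 0.0001], [0.0008, -0.0, 0.0001], [0.0008, -0.0, 0.0001], [0.0008, -0.0, 0.0001], [0.0008, -0.0, 0.0001]]
dp   [[0.01, -0.01, -0.93], [0.0, -0.0, -0.92], [0.01, -0.01, -0.93], [0.08, -0.95, 0.0], [0.08, -0.95, 0.01], [0.08, -0.95, 0.01], [0.08, -0.95, 0.02], [0.07, -0.95, 0.02], [0.07, -0.95, 0.03], [0.07, -0.95, 0.03]]
turn [[0.0008, -0.0, 0.0001], [0.0008, -0.0, 0.0001], [0.0008, -0.0, 0.0001], [0.0008, -0.0, 0.0001], [0.0008, -0.0, 0.0001], [0.0008, -0.0, 0.0001], [0.0008, -0.0, 0.0001], [0.0008, -0.0, 0.0001], [0.0008, -0.0, 0.0001], [0.0008, -0.0, 0.0001]]
dp   [[0.07, -0.95, 0.04], [0.07, -0.95, 0.04], [0.07, -0.95, 0.04], [0.07, -0.94, 0.05], [0.07, -0.94, 0.05], [0.07, -0.94, 0.06], [0.07, -0.95, 0.06], [0.07, -0.94, 0.07], [0.07, -0.94, 0.07], [0.07, -0.94, 0.08]]
turn [[0.0008, -0.0, 0.0001], [0.0008, -0.0, 0.0001], [0.0008, -0.0, 0.0001], [0.0008, -0.0, 0.0001], [0.0008, -0.0, 0.0001], [0.0008, -0.0, 0.0001], [0.0008, -0.0, 0.0001], [0.0008, -0.0, 0.0001], [0.0008, -0.0, 0.0001], [0.0008, -0.0, 0.0001]]
dp   [[0.07, -0.94, 0.08], [0.07, -0.94, 0.09], [0.07, -0.94, 0.09], [0.07, -0.94, 0.1], [0.07, -0.95, 0.1], [0.06, -0.94, 0.11], [0.06, -0.94, 0.11], [0.06, -0.94, 0.12], [0.07, -0.95, 0.12], [0.06, -0.94, 0.13]]
turn [[0.0008, -0.0, 0.0001]]
dp   [[0.06, -0.94, 0.13]]
end [0.4401 0.3655 0.2964] rows 41
```

move_arm:
  turn:
    - [0,0,0]
    - [0,0,0]
    - [0,0,0]
    - [0,0,0]
    - [0,0,0]
    - [0,0,0]
    - [0,0,0]
    - [0,0,0]
    - [0,0,0]
    - [0,0,0]
  dp:
    - [0,0,-0.2]
    - [0,0,-0.5]
    - [0,0,-0.92]
    - [0,0,-0.92]
    - [0,0,-0.92]
    - [0,0,-0.92]
    - [0,0,-0.93]
    - [0,0,-0.92]
    - [0,0,-0.93]
    - [0,0,-0.92]
  jaw: [0.9,0.9,0.9,0.9,0.9,0.9,0.9,0.9,0.9,0.9]

```text
clock: 21.47
tool_pos: [0.4987, -0.2977, 0.2003]
eef_rot: [0.996, 0.086, 0.002, -0.001]
contact_force: [0.2, 0.6, -3.1]
opening: 0.222
```

move_arm:
  turn:
    - [0,0,0]
    - [0,0,0]
    - [0,0,0]
    - [0,0,0]
    - [0.0008,0,0.0001]
    - [0.0008,0,0.0001]
    - [0.0008,0,0.0001]
    - [0.0008,0,0.0001]
    - [0.0008,0,0.0001]
    - [0.0008,0,0.0001]
  dp:
    - [0,0,-0.92]
    - [0,0,-0.92]
    - [0,0,-0.92]
    - [0,0,-0.8]
    - [0.03,-0.4,0]
    - [0.05,-0.7,0]
    - [0.08,-0.95,0.01]
    - [0.08,-0.95,0.02]
    - [0.07,-0.95,0.02]
    - [0.07,-0.95,0.03]
  jaw: [0.9,0.9,0.9,0.9,0.9,0.9,0.9,0.9,0.9,0.9]

```text
clock: 22.3
tool_pos: [0.4862, -0.1734, 0.2864]
eef_rot: [0.996, 0.084, -0.001, -0.017]
contact_force: [0.3, 0.2, -1.0]
opening: 0.222
```

```bash
python3 - <<'E'
from h import *
tipbox(); s=r.get_state(); print(s['tool_pos'])
a=cam('scene','s10')['frame']
cv2.imwrite('pics/s10z.png',a[60:320,160:480])
E
```

```text
clock 22.3 tip box x -0.5850 y 0.0380 z 0.2871 dip 1.95 yaw 99.62 roll 0.08 F [ 0.3  0.2 -1. ] op 0.222
[ 0.48617575 -0.17342545  0.28642095]
```

View pics/s10z.png

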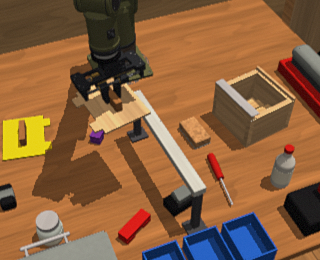

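```bash
python3 - <<'E'
from h import *
P,Q=hook(-.045,.285,8)
plan([(P,Q,24)])
E
```

```text
turn [[0.0007, 0.0, 0.0001], [0.0007, 0.0, 0.0001], [0.0007, 0.0, 0.0001], [0.0007, 0.0, 0.0001], [0.0007, 0.0, 0.0001], [0.0007, 0.0, 0.0001], [0.0007, 0.0, 0.0001], [0.0007, 0.0, 0.0001], [0.0007, 0.0, 0.0001], [0.0007, 0.0, 0.0001]]
dp   [[0.08, -0.89, 0.02], [0.08, -0.89, 0.03], [0.08, -0.89, 0.03], [0.08, -0.89, 0.03], [0.08, -0.89, 0.04], [0.07, -0.89, 0.04], [0.07, -0.89, 0.05], [0.07, -0.89, 0.05], [0.07, -0.89, 0.05], [0.07, -0.89, 0.06]]
turn [[0.0007, 0.0, 0.0001], [0.0007, 0.0, 0.0001], [0.0007, 0.0, 0.0001], [0.0007, 0.0, 0.0001], [0.0007, 0.0, 0.0001], [0.0007, 0.0, 0.0001], [0.0007, 0.0, 0.0001], [0.0007, 0.0, 0.0001], [0.0007, 0.0, 0.0001], [0.0007, 0.0, 0.0001]]
dp   [[0.07, -0.88, 0.06], [0.07, -0.88, 0.07], [0.07, -0.88, 0.07], [0.07, -0.88, 0.07], [0.07, -0.89, 0.08], [0.07, -0.88, 0.08], [0.07, -0.88, 0.09], [0.07, -0.88, 0.09], [0.07, -0.89, 0.09], [0.07, -0.88, 0.1]]
turn [[0.0007, 0.0, 0.0001], [0.0007, 0.0, 0.0001], [0.0007, 0.0, 0.0001], [0.0007, 0.0, 0.0001]]
dp   [[0.07, -0.88, 0.1], [0.07, -0.89, 0.1], [0.07, -0.88, 0.11], [0.07, -0.88, 0.11]]
end [0.4403 0.3655 0.2939] rows 24
```

move_arm:
  turn:
    - [0.0007,0,0.0001]
    - [0.0007,0,0.0001]
    - [0.0007,0,0.0001]
    - [0.0007,0,0.0001]
    - [0.0007,0,0.0001]
    - [0.0007,0,0.0001]
    - [0.0007,0,0.0001]
    - [0.0007,0,0.0001]
    - [0.0007,0,0.0001]
    - [0.0007,0,0.0001]
  dp:
    - [0.08,-0.89,0.02]
    - [0.08,-0.89,0.03]
    - [0.08,-0.89,0.03]
    - [0.08,-0.89,0.03]
    - [0.08,-0.89,0.04]
    - [0.07,-0.89,0.04]
    - [0.07,-0.89,0.05]
    - [0.07,-0.89,0.05]
    - [0.07,-0.89,0.05]
    - [0.07,-0.89,0.06]
  jaw: [0.9,0.9,0.9,0.9,0.9,0.9,0.9,0.9,0.9,0.9]

```text
clock: 23.18
tool_pos: [0.4679, 0.0485, 0.2882]
eef_rot: [0.996, 0.081, -0.003, -0.038]
contact_force: [0.7, 0.3, -2.2]
opening: 0.225
```

move_arm:
  turn:
    - [0.0007,0,0.0001]
    - [0.0007,0,0.0001]
    - [0.0007,0,0.0001]
    - [0.0007,0,0.0001]
    - [0.0007,0,0.0001]
    - [0.0007,0,0.0001]
    - [0.0007,0,0.0001]
    - [0.0007,0,0.0001]
    - [0.0007,0,0.0001]
    - [0.0007,0,0.0001]
  dp:
    - [0.07,-0.88,0.06]
    - [0.07,-0.88,0.07]
    - [0.07,-0.88,0.07]
    - [0.07,-0.88,0.07]
    - [0.07,-0.89,0.08]
    - [0.07,-0.88,0.08]
    - [0.07,-0.88,0.09]
    - [0.07,-0.88,0.09]
    - [0.07,-0.89,0.09]
    - [0.07,-0.88,0.1]
  jaw: [0.9,0.9,0.9,0.9,0.9,0.9,0.9,0.9,0.9,0.9]

```text
clock: 24.02
tool_pos: [0.45, 0.2693, 0.2893]
eef_rot: [0.995, 0.078, -0.005, -0.06]
contact_force: [-0.2, -0.1, -1.8]
opening: 0.222
```

move_arm:
  turn:
    - [0.0007,0,0.0001]
    - [0.0007,0,0.0001]
    - [0.0007,0,0.0001]
    - [0.0007,0,0.0001]
    - [0,0,0]
    - [0,0,0]
  dp:
    - [0.07,-0.8,0.1]
    - [0.07,-0.8,0.1]
    - [0.07,-0.6,0.1]
    - [0.07,-0.4,0.1]
    - [0,0,0]
    - [0,0,0]
  jaw: [0.9,0.9,0.9,0.9,0.9,0.9]

```text
clock: 24.52
tool_pos: [0.4483, 0.3337, 0.2879]
eef_rot: [0.995, 0.076, -0.005, -0.068]
contact_force: [1.3, -0.4, -2.9]
opening: 0.219
```

```bash
python3 - <<'E'
from h import *
tipbox(); s=r.get_state(); print(s['tool_pos'],s['q'])
P,Q=hook(-.045,.20,8); P2,_=hook(-.048,.145,8)
plan([(P,Q,5),(P2,Q,5)])
a=cam('scene','s11')['frame'];b=cam('top','t11')['frame']
cv2.imwrite('pics/s11z.png',cv2.resize(a[40:220,330:510],None,fx=3,fy=3,interpolation=cv2.INTER_CUBIC))
cv2.imwrite('pics/t11z.png',cv2.resize(b[140:290,90:250],None,fx=4,fy=4,interpolation=cv2.INTER_CUBIC))
E
```

```text
clock 24.5167 tip box x -0.0778 y -0.0027 z 0.2793 dip 7.81 yaw 98.76 roll 0.07 F [ 1.3 -0.4 -2.9] op 0.219
[0.44834626 0.3336629  0.28787357] [-0.98122837  0.5380879   0.54977562  1.75919581 -0.50696319  0.92627181
 -1.60951101]
turn [[0.0001, -0.0001, -0.0001], [0.0001, -0.0001, -0.0001], [0.0001, -0.0001, -0.0001], [0.0001, -0.0001, -0.0001], [0.0001, -0.0001, -0.0001], [0.0, 0.0, -0.0], [0.0, 0.0, -0.0], [0.0, 0.0, -0.0], [0.0, 0.0, -0.0], [0.0, 0.0, -0.0]]
dp   [[-0.03, -0.17, 0.66], [-0.02, -0.17, 0.66], [-0.03, -0.18, 0.66], [-0.02, -0.17, 0.67], [-0.03, -0.18, 0.66], [0.0, 0.09, 0.43], [0.0, 0.08, 0.43], [0.0, 0.09, 0.43], [0.0, 0.08, 0.44], [0.01, 0.09, 0.43]]
end [0.4408 0.3626 0.1539] rows 10
```

View pics/s11z.png

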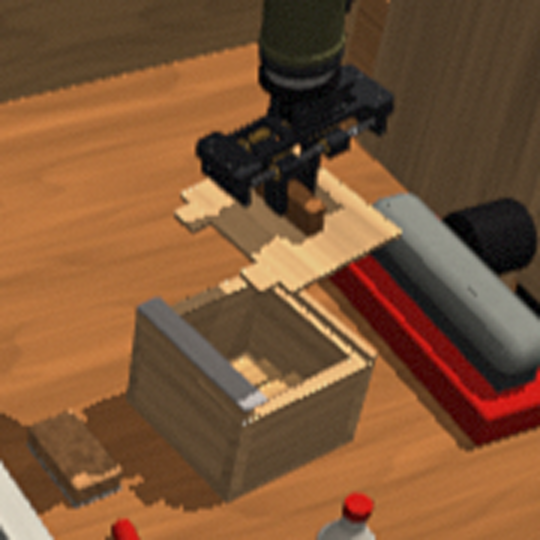

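View pics/t11z.png

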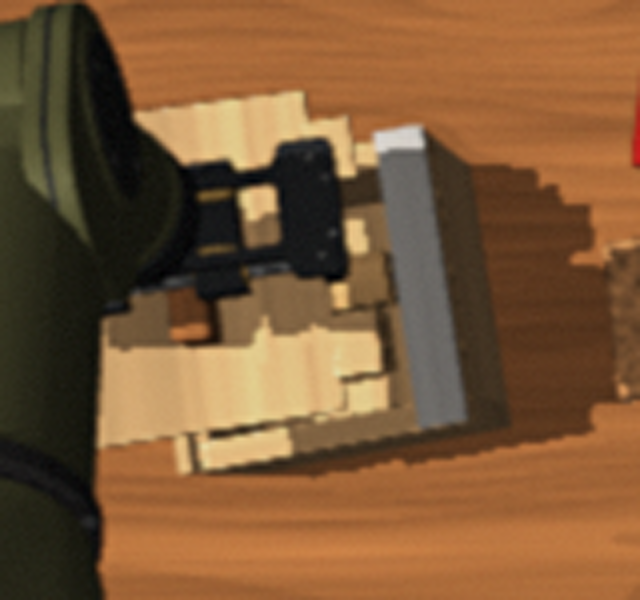

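```bash
python3 - <<'E'
from h import *
S=load('s11');T=load('t11')
Z=lambda o,k,p:np.array(o)+(np.array(p)+.5)/k-.5
for a,b in (((349,117),(273,288)),((358,170),(243,275)),((383,375),(178,213)),((376,327),(203,228))):
    P,e=tri(T,Z((90,140),4,a),S,Z((330,40),3,b)); print(P.round(4),round(e,4),((P-C)@db).round(4),((P-C)@yb).round(4))
E
```

```text
[0.5349 0.2588 0.2895] 0.013 -0.0756 -0.0768
[0.5035 0.2496 0.2859] 0.0032 -0.0799 -0.0443
[0.3896 0.236  0.2835] 0.0064 -0.0754 0.0702
[0.4181 0.2452 0.281 ] 0.0151 -0.0708 0.0406
```

move_arm:
  turn:
    - [0.0001,-0.0001,-0.0001]
    - [0.0001,-0.0001,-0.0001]
    - [0.0001,-0.0001,-0.0001]
    - [0.0001,-0.0001,-0.0001]
    - [0.0001,-0.0001,-0.0001]
    - [0,0,0]
    - [0,0,0]
    - [0,0,0]
  dp:
    - [-0.03,-0.17,0.66]
    - [-0.02,-0.17,0.66]
    - [-0.03,-0.18,0.66]
    - [-0.02,-0.17,0.67]
    - [-0.03,-0.18,0.66]
    - [0,0,0.6]
    - [0,0,0]
    - [0,0,0]
  jaw: [0.9,0.9,0.9,0.9,0.9,0.9,0.9,0.9]

```text
clock: 25.28
tool_pos: [0.4403, 0.3673, 0.1944]
eef_rot: [0.995, 0.077, -0.006, -0.069]
contact_force: [0.4, 0.3, -1.1]
opening: 0.223
```

```bash
python3 - <<'E'
from h import *
tipbox()
P,Q=hook(-.050,.150,8); P2,_=hook(-.052,.129,8)
plan([(P,Q,3),(P2,Q,3)])
E
```

```text
clock 25.2833 tip box x -0.0433 y -0.0001 z 0.1856 dip 7.99 yaw 98.86 roll -0.09 F [ 0.4  0.3 -1.1] op 0.223
turn [[0.0, 0.0001, -0.0001], [0.0, 0.0001, -0.0001], [0.0, 0.0001, -0.0001], [0.0, -0.0, -0.0], [0.0, -0.0, -0.0], [0.0, -0.0, -0.0]]
dp   [[-0.0, 0.15, 0.46], [-0.01, 0.16, 0.46], [-0.0, 0.15, 0.45], [-0.0, 0.07, 0.27], [-0.0, 0.06, 0.28], [-0.0, 0.07, 0.27]]
end [0.4413 0.3586 0.1379] rows 6
```

move_arm:
  turn:
    - [0,0.0001,-0.0001]
    - [0,0.0001,-0.0001]
    - [0,0.0001,-0.0001]
    - [0,0,0]
    - [0,0,0]
    - [0,0,0]
    - [0,0,0]
    - [0,0,0]
  dp:
    - [0,0.15,0.46]
    - [-0.01,0.16,0.46]
    - [0,0.15,0.45]
    - [0,0.07,0.27]
    - [0,0.06,0.28]
    - [0,0.07,0.2]
    - [0,0,0]
    - [0,0,0]
  jaw: [0.9,0.9,0.9,0.9,0.9,0.9,0.9,0.9]

```text
clock: 25.95
tool_pos: [0.4415, 0.3598, 0.14]
eef_rot: [0.994, 0.079, -0.005, -0.07]
contact_force: [-0.3, 0.8, -3.2]
opening: 0.225
```

```bash
python3 - <<'E'
from h import *
tipbox()
P2,Q=hook(-.080,.129,8)
plan([(P2,Q,6)])
a=cam('scene','s12')['frame'];b=cam('top','t12')['frame']
cv2.imwrite('pics/s12z.png',cv2.resize(a[90:220,340:490],None,fx=5,fy=5,interpolation=cv2.INTER_CUBIC))
E
```

```text
clock 25.95 tip box x -0.0509 y -0.0005 z 0.1311 dip 8.07 yaw 99.06 roll 0.11 F [-0.3  0.8 -3.2] op 0.225
turn [[-0.0, -0.0, 0.0], [-0.0, -0.0, 0.0], [-0.0, -0.0, 0.0], [-0.0, -0.0, 0.0], [-0.0, -0.0, 0.0], [-0.0, -0.0, 0.0]]
dp   [[-0.0, 0.19, -0.01], [-0.0, 0.2, -0.01], [-0.0, 0.19, -0.01], [-0.01, 0.2, -0.02], [-0.0, 0.19, -0.01], [-0.01, 0.2, -0.02]]
end [0.4456 0.3309 0.1379] rows 6
```

View pics/s12z.png

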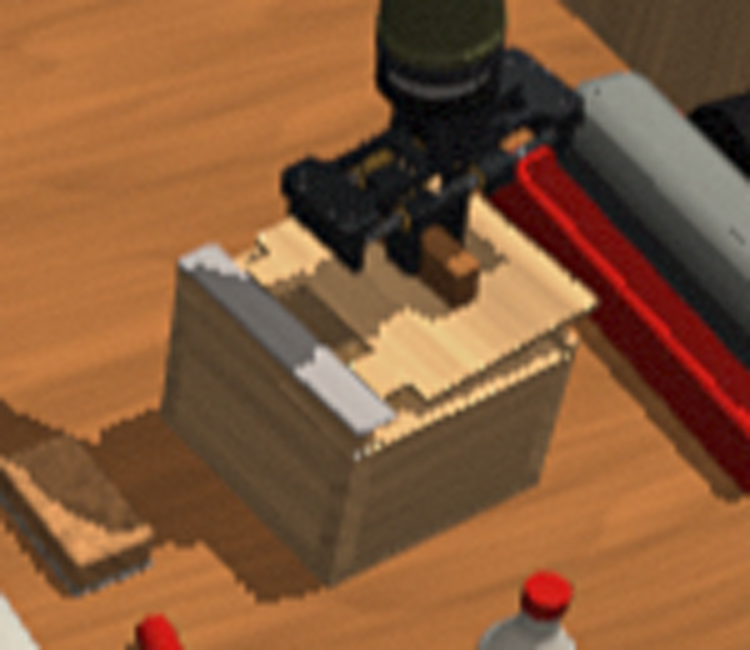

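move_arm:
  turn:
    - [0,0,0]
    - [0,0,0]
    - [0,0,0]
    - [0,0,0]
    - [0,0,0]
    - [0,0,0]
    - [0,0,0]
  dp:
    - [0,0,0.07]
    - [0,0.2,-0.03]
    - [0,0.2,-0.03]
    - [-0.01,0.2,-0.03]
    - [0,0.2,-0.03]
    - [0,0.2,-0.03]
    - [0,0,0]
  jaw: [0.9,0.9,0.9,0.9,0.9,0.9,0.9]

```text
clock: 26.63
tool_pos: [0.4456, 0.3332, 0.1384]
eef_rot: [0.995, 0.078, -0.005, -0.07]
contact_force: [1.0, -0.9, -1.9]
opening: 0.221
```

```bash
python3 - <<'E'
from h import *
tipbox()
P2,Q=hook(-.080,.1285,8)
plan([(P2,Q,2)])
a=cam('scene','s13')['frame'];b=cam('top','t13')['frame']
cv2.imwrite('pics/s13z.png',cv2.resize(a[90:220,340:490],None,fx=5,fy=5,interpolation=cv2.INTER_CUBIC))
E
```

```text
clock 26.6333 tip box x -0.0778 y -0.0001 z 0.1295 dip 8.00 yaw 98.93 roll 0.09 F [ 1.  -0.9 -1.9] op 0.221
turn [[-0.0, -0.0001, -0.0001], [-0.0, -0.0001, -0.0001]]
dp   [[-0.0, 0.05, 0.01], [-0.01, 0.04, 0.02]]
end [0.4456 0.331  0.1373] rows 2
```

View pics/s13z.png

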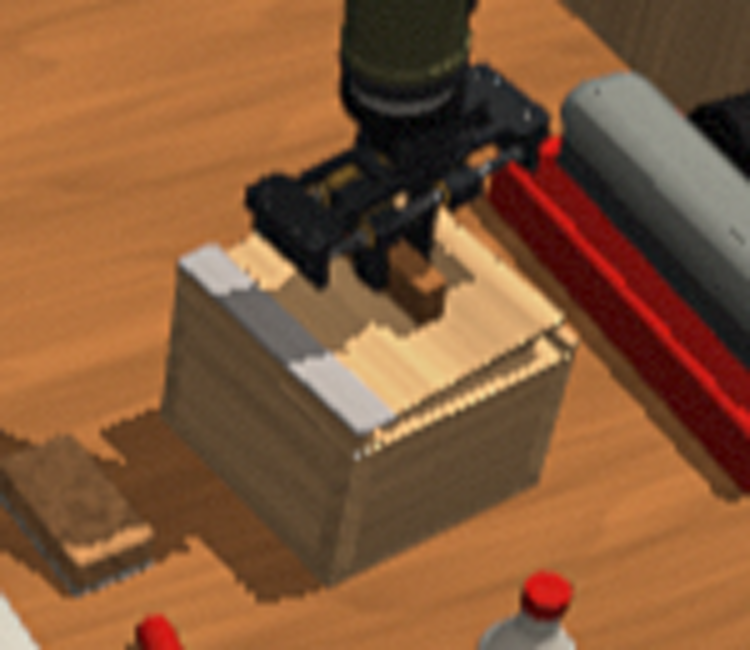

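```bash
python3 - <<'E'
from h import *
P1,Q1=hook(-.0805,.129,8);P2,Q2=hook(-.0805,.128,4);P3,Q3=hook(-.0805,.127,1)
plan([(P1,Q1,1),(P2,Q2,5),(P3,Q3,4)])
E
```

```text
turn [[-0.0002, -0.0002, 0.0001], [-0.0022, -0.0, -0.0], [-0.0022, -0.0, -0.0], [-0.0022, -0.0, -0.0], [-0.0022, -0.0, -0.0], [-0.0022, -0.0, -0.0], [-0.0021, -0.0, -0.0], [-0.0021, -0.0, -0.0], [-0.0021, -0.0, -0.0], [-0.0021, -0.0, -0.0]]
dp   [[-0.0, 0.17, -0.01], [-0.0, 0.01, 0.06], [-0.0, 0.0, 0.06], [-0.0, 0.0, 0.06], [-0.0, 0.01, 0.06], [-0.0, 0.0, 0.06], [-0.0, 0.0, 0.06], [-0.0, 0.0, 0.05], [-0.0, 0.01, 0.06], [-0.0, 0.0, 0.05]]
end [0.4458 0.331  0.125 ] rows 10
```

move_arm:
  turn:
    - [0,0,0]
    - [-0.0022,0,0]
    - [-0.0022,0,0]
    - [-0.0022,0,0]
    - [-0.0022,0,0]
    - [-0.0022,0,0]
    - [-0.0021,0,0]
    - [-0.0021,0,0]
    - [-0.0021,0,0]
    - [0,0,0]
  dp:
    - [0,0.12,-0.01]
    - [0,0.01,0.06]
    - [0,0,0.06]
    - [0,0,0.06]
    - [0,0.01,0.06]
    - [0,0,0.06]
    - [0,0,0.06]
    - [0,0,0.05]
    - [0,0.01,0.06]
    - [0,0,0]
  jaw: [0.9,0.9,0.9,0.9,0.9,0.9,0.9,0.9,0.9,0.9]

```text
clock: 27.57
tool_pos: [0.4449, 0.3333, 0.1258]
eef_rot: [0.997, 0.08, -0.001, -0.016]
contact_force: [0.5, 0.8, -2.4]
opening: 0.225
```

```bash
python3 - <<'E'
from h import *
tipbox()
P3,Q3=hook(-.0800,.126,0)
plan([(P3,Q3,3)])
E
```

```text
clock 27.5667 tip box x -0.0780 y 0.0002 z 0.1267 dip 1.78 yaw 99.16 roll 0.06 F [ 0.5  0.8 -2.4] op 0.225
turn [[-0.0016, -0.0001, 0.0001], [-0.0016, -0.0001, 0.0001], [-0.0016, -0.0001, 0.0001]]
dp   [[0.01, 0.03, 0.05], [0.0, 0.03, 0.04], [0.01, 0.02, 0.05]]
end [0.4457 0.3315 0.1223] rows 3
```

move_arm:
  turn:
    - [-0.0016,0,0]
    - [-0.0016,0,0]
    - [-0.0016,0,0]
    - [0,0,0]
    - [0,0,0]
  dp:
    - [0,0.03,0.05]
    - [0,0.03,0.05]
    - [0,0.02,0.05]
    - [0,0,0]
    - [0,0,0]
  jaw: [0.9,0.9,0.9,0.9,0.9]

```text
clock: 27.98
tool_pos: [0.4456, 0.3306, 0.1224]
eef_rot: [0.997, 0.079, 0.001, -0.001]
contact_force: [-0.2, -0.7, -2.4]
opening: 0.225
```

```bash
python3 - <<'E'
from h import *
tipbox()
a=cam('scene','s14')['frame'];b=cam('top','t14')['frame']
cv2.imwrite('pics/s14z.png',cv2.resize(a[90:220,340:490],None,fx=5,fy=5,interpolation=cv2.INTER_CUBIC))
E
```

```text
clock 27.9833 tip box x -0.0807 y 0.0000 z 0.1259 dip 0.09 yaw 99.07 roll 0.08 F [-0.2 -0.7 -2.4] op 0.225
```

View pics/s14z.png

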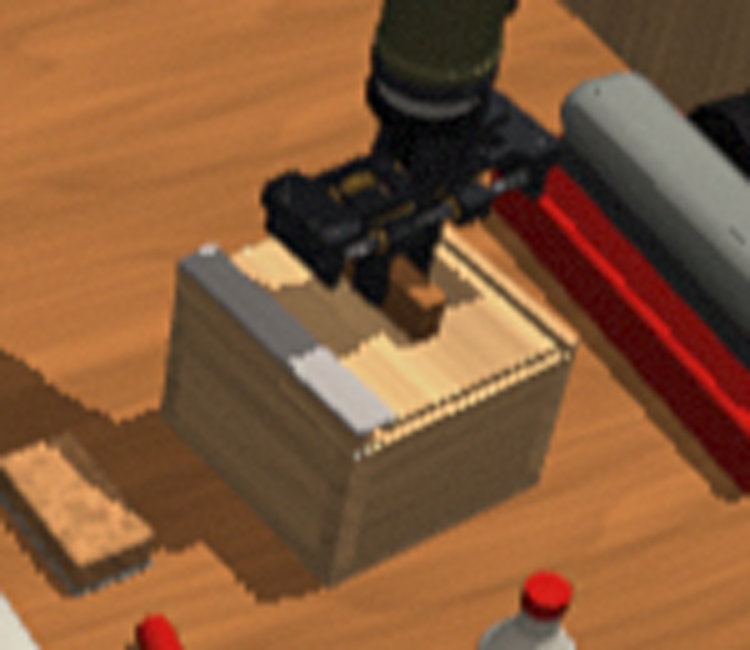

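move_arm:
  turn:
    - [0,0,0]
    - [0,0,0]
    - [0,0,0]
  dp:
    - [0,0,0.05]
    - [0,0,0.03]
    - [0,0,0]
  jaw: [0.9,0.9,0.9]

```text
clock: 28.33
tool_pos: [0.4459, 0.3305, 0.1213]
eef_rot: [0.997, 0.079, 0.001, -0.001]
contact_force: [-1.8, -1.0, 4.2]
opening: 0.227
```

move_arm:
  turn:
    - [0,0,0]
    - [0,0,0]
    - [0,0,0]
    - [0,0,0]
    - [0,0,0]
  dp:
    - [0,0,0]
    - [0,0,0]
    - [0,0,0]
    - [0,0,0]
    - [0,0,0]
  jaw: [0.1,0.1,0.1,0.1,0.1]

```text
clock: 28.75
tool_pos: [0.4458, 0.3305, 0.1205]
eef_rot: [0.997, 0.079, 0.001, -0.001]
contact_force: [-0.7, 1.2, 0.3]
opening: 0.445
```

move_arm:
  turn:
    - [0,0,0]
    - [0,0,0]
    - [0,0,0]
    - [0,0,0]
    - [0,0,0]
    - [0,0,0]
    - [0,0,0]
    - [0,0,0]
    - [0,0,0]
    - [0,0,0]
  dp:
    - [0,0,-0.3]
    - [0,0,-0.6]
    - [0,0,-0.9]
    - [0,0,-0.9]
    - [0,0,-0.9]
    - [0,0,-0.9]
    - [0,0,-0.9]
    - [0,0,-0.9]
    - [0,0,-0.9]
    - [0,0,-0.5]
  jaw: [0.1,0.1,0.1,0.1,0.1,0.1,0.1,0.1,0.1,0.1]

```text
clock: 29.58
tool_pos: [0.4464, 0.3301, 0.3161]
eef_rot: [0.997, 0.079, 0.002, -0.002]
contact_force: [0.3, 0.8, 0.3]
opening: 0.444
```

move_arm:
  turn:
    - [0,0,0]
    - [0,0,0]
    - [0,0,0]
    - [0,0,0]
    - [0,0,0]
    - [0,0,0]
    - [0,0,0]
    - [0,0,0]
    - [0,0,0]
    - [0,0,0]
  dp:
    - [0,-0.5,-0.2]
    - [0,-0.8,-0.2]
    - [0,-0.8,-0.2]
    - [0,-0.8,0]
    - [0,-0.8,0]
    - [0,-0.8,0]
    - [0,-0.8,0]
    - [0,-0.8,0]
    - [0,0,0]
    - [0,0,0]
  jaw: [0.1,0.1,0.1,0.1,0.1,0.1,0.1,0.1,0.1,0.1]

```text
clock: 30.42
tool_pos: [0.4209, 0.4812, 0.3281]
eef_rot: [0.997, 0.08, 0.001, -0.001]
contact_force: [0.3, -0.5, -0.7]
opening: 0.45
```

```bash
python3 - <<'E'
from h import *
tipbox()
a=cam('scene','s15')['frame'];b=cam('top','t15')['frame']
cv2.imwrite('pics/s15z.png',cv2.resize(a[100:220,350:470],None,fx=5,fy=5,interpolation=cv2.INTER_CUBIC))
cv2.imwrite('pics/t15z.png',cv2.resize(b[160:270,115:225],None,fx=5,fy=5,interpolation=cv2.INTER_CUBIC))
E
```

```text
clock 30.4167 tip box x 0.0718 y 0.0008 z 0.3317 dip 0.06 yaw 99.16 roll 0.08 F [ 0.3 -0.5 -0.7] op 0.45
```

View pics/s15z.png

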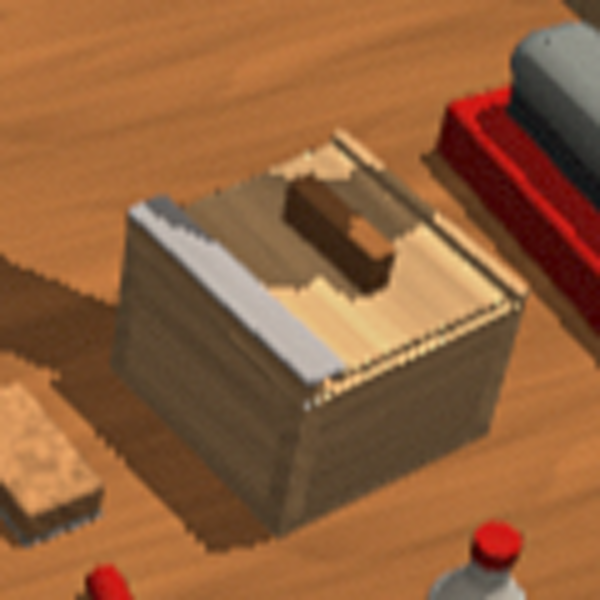

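View pics/t15z.png

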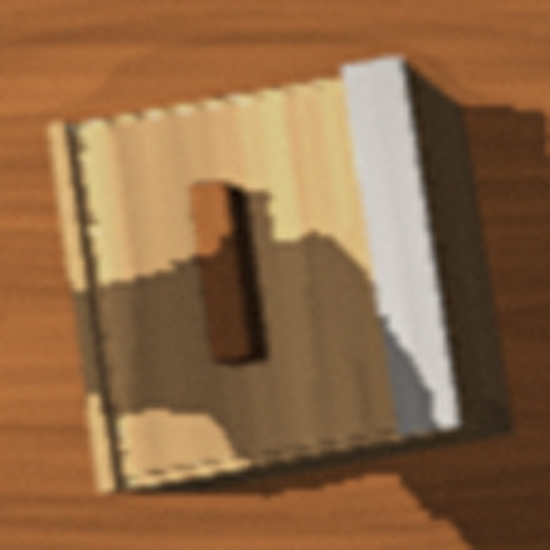

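View pics/s15.png

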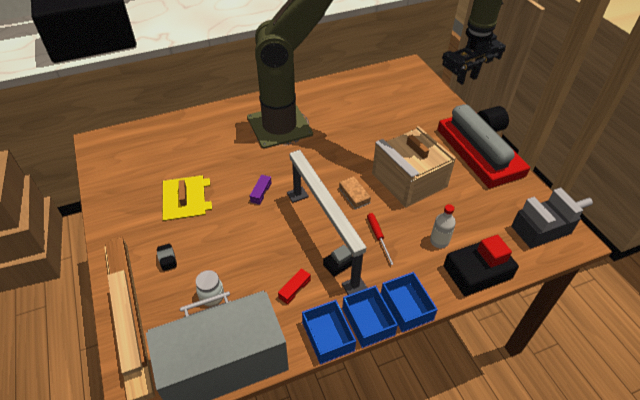

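```bash
python3 - <<'E'
from h import *
S=load('s15');T=load('t15')
Z=lambda o,k,p:np.array(o)+(np.array(p)+.5)/k-.5
A=[]
for a,b in (((190,184),(397,247)),((229,181),(372,262)),((213,362),(310,177)),((245,358),(287,187))):
    P,e=tri(T,Z((115,160),5,a),S,Z((350,100),5,b)); A.append(P);print(P.round(4),round(e,4))
m=np.mean(A,0);print('handle top box x %.4f y %.4f z %.4f'%((m-C)@db,(m-C)@yb,m[2]))
r.finish_job(); print(r.get_state()['clock'])
E
```

```text
[0.4885 0.3445 0.1712] 0.0007
[0.4903 0.3266 0.1661] 0.0001
[0.4007 0.3328 0.1638] 0.0006
[0.4021 0.3165 0.162 ] 0.0032
handle top box x 0.0088 y 0.0004 z 0.1658
the job is handed in; nothing more can be done
the job is handed in; nothing more can be done
```

Both offcuts are in the box and the lid is on, with its two tongues hooked under the steel lip. I let go, backed the arm clear and handed the job in after about 30.5 s of the 72 s allowed.

**Last checks**
- **Offcuts:** the top view before closing showed both lying on the box floor, below the rim.
- **Lid when set down:** by the arm's readings its tongue tips were at box x about -0.081, y 0.000. It was level to within 0.1°, turned about 0.1°, and the underside was about at rim height.
- **Lid after release:** the two views put the middle of the handle top at box x +9 mm, y 0 mm, z 166 mm, against +10, 0 and 169 expected. The 3 mm difference in height is within what reading corners off the pictures can give.
- **Everything else:** I saw no other object out of place in the last picture. Contact forces stayed at a few newtons in every reading, with no sign of touching the light.

**What disagreed**
- **Fingertip position:** the fingertips seen in the pictures sat about 19 mm short of the reported TCP. My first close on the stepped offcut therefore shut in the air above its low end. I reopened, went about 22 mm deeper, and used that offset for the rest of the job.
- **Mid-air lid corners:** of the four tongue corners I measured before hooking, three had rays missing each other by 6–15 mm. For the hooking I relied on the arm's readings, and nothing pressed on the lid until it was set down.

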